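# Switch on the weighing bench at its guarded switch

## Task

Switch on the weighing bench at its grey switch box: with a fingertip reach under the front lip of the clear hinged guard and lift it, and while the guard rests on the back of the finger push the toggle beneath it all the way over from right to left, as seen from the robot. Then draw the finger out and let the guard drop fully shut. Touch only, gently and without gripping anything, and leave the glassware and tools standing around where they are.

Things in the scene. Friction and masses are not known exactly. Their poses are not given: they have to be found in the camera images.
- switch_box: Fixed grey switch box, yaw within 0.35 rad. Origin: centre of its underside on the bench; own x runs from the lip side (front, towards the robot) to the hinge side, y to the left, z up. Foot plate 150 by 150 mm, x -70 to +80, 22 mm high; on it a block x -26 to +65, 130 mm wide, flat top at z 84 mm. Before the block the space under the lip is free from z 22 to 90 mm.
- guard (a joint): Angle of the guard: a clear hood, open below, 120 mm wide, x -27 to +39, walls 3 mm, z 91 to 125 mm, with a flat aluminium lip along its lower front edge, 3 mm thick, x -42 to -24. About 90 g. Hinge along the box's y at x +40, z 92 mm. 0 = shut; grows as the lip rises, stop at 1.35 rad; it always falls shut by its own weight.
- guard_lip (a point): Middle of the lip's free front edge, at mid-thickness; when shut at x -42, y 0, z 92 mm in the box's frame. The lip is 120 mm wide and overhangs the block by 16 mm.
- guard_hinge (a point): Middle of the guard's hinge line: x +40, y 0, z 92 mm in the box's frame.
- toggle (a joint): Angle of the steel toggle under the guard: 0 (0 to 0.12 at the start) = off, leaning 0.45 rad to the right (the box's -y); 0.9 = on, its stop, leaning 0.45 rad to the left (+y). It turns about the box's x through x -15, y 0, z 78 mm (8 mm rod), takes about 1.5 N at its tip and stays where it is left.
- toggle_tip (a point): Centre of the 12 mm ball that ends the toggle, 35 mm from its pivot: in the box's frame x -15, z 110 mm, y -15 mm when off, +15 mm when on (z 113 mm upright).
- jar: Bystander: capped jar, 60 mm across, 110 mm high; origin under its centre. Stands beside the box.
- beaker: Bystander: glass beaker, 56 mm across, 70 mm high; origin under its centre. Stands beside the box.
- weight: Bystander: brass knobbed weight, 40 mm across, 66 mm high; origin under its centre. Stands beside the box.
- spatula: Bystander: slim steel laboratory spatula, 180 mm long, 8 mm thick, lying across behind the box; origin under its middle.
- jar_lid: Bystander: white jar lid, 68 mm across, 14 mm high, lying before the box; origin under its centre.
- weigh_boat: Bystander: white square weighing dish, 70 mm wide, 18 mm high; origin under its centre. To the side of the box.
- wash_bottle: Bystander: white wash bottle, 60 mm across, 160 mm high, to the left of the box; origin under its centre.
Not all that is in view belongs to the job. What is shaped like the switch_box but yellow is not meant.

How it is judged:
On the way, in this order (a step that is already met when the one before it is completed fails the run):
1. the guard is lifted (over 0.2 rad) with the toggle still off (value of joint guard above 0.2 rad and value of joint toggle below 0.3 rad), for 0.1 s.
2. the toggle is flipped on (over 0.7 rad) while the guard is still up (over 0.15 rad) (value of joint toggle above 0.7 rad and value of joint guard above 0.15 rad), for 0.05 s.
At the end, for the whole second after the job is handed in: The toggle is over to the left (joint above 0.7 of 0.9 rad), the guard has dropped shut (below 0.05 rad) and is at rest, and every bystander is within 20 mm of where it stood (value of joint toggle above 0.7 rad and value of joint guard below 0.05 rad and velocity of joint guard between -0.05 and 0.05 rad/s and distance of each of jar, beaker, weight, spatula, jar_lid, weigh_boat, wash_bottle from where it was at the start of the episode below 0.02 m); the robot touches nothing.
It fails at once if the switch box, its guard or its toggle is forced or gripped (over 35 N from the fingers) (contact force between the fingers and switch_box above 35 N).
It fails at once if a bystander is lifted, carried or knocked more than 20 mm (distance of any of jar, beaker, weight, spatula, jar_lid, weigh_boat, wash_bottle from where it was at the start of the episode above 0.02 m).
It also fails if it takes over 40 s, if anything falls off the work surface, if the arm or the gripper's body presses on something with over 40 N, if the wrist force passes 120 N, or if a joint passes its speed limit or range.

## Robot

A 7-joint arm with a two-finger parallel gripper is mounted at the origin on the work surface. World frame = base frame: x ahead of the robot, y to its left, z up, the work surface at z = 0. Lengths are in m, angles in rad, forces in N, time in s.
With the tool pointing down it reaches from about 0.35 to 0.9 m from the base axis. Payload 8.1 kg.
Tool frame: the origin (TCP) lies at the very end of the fingers, on their centre line; the grasp point (between the pads) lies 19 mm behind it; x points along the fingers, y is the direction in which the jaws open and shut, and the axes are right-handed (so a half turn about x gives the same grasp; the last joint's range is limited). The gripper opens to 92 mm and grips with 3 to 60 N. Pads are 19 mm wide; open, the fingers measure 130 mm over their backs; the gripper's body (75 mm by 190 mm) begins 47 mm behind the grasp point.
Start: joints at [1.175, 0.434, 0.025, 1.573, -0.012, 1.134, -0.075], TCP at [0.18, -0.598, 0.227] pointing down, gripper open.
Joint ranges: [-2.62, 2.62], [-0.44, 2.09], [-1.27, 1.32], [0.08, 2.57], [-1.32, 4.46], [0.12, 2], [-2.74, 2.74]. Speed limits (rad/s): [2.22, 2.22, 3.01, 3.01, 3.14, 3.14, 3.14].

## Interface

Orientations are given as a rotation vector (axis times angle).
In Python, from cell import arm gives the robot as it stands.
- The arm moves only by the tool servo_tool, never from a script. Its argument "plan" is a list of rows, each a list of 2 entries, a list of its own where there are three numbers: the shift along the world's x, y, z in cm, then the turn, a rotation vector about the world's x, y, z in degrees. A call has 1 to 12 rows; each row is the pose to reach, as a shift and turn from the pose measured when the call began; what a row does not reach only later rows make up. A row lasts 1/10 s, in which the tool goes at most 50 mm and 8.59 degrees, less where a joint would pass 70% of its speed; a pose out of reach is approached as far as the arm can. A call with a gripper value outside its range is refused whole. "grip" is the opening, from 0 (shut) to 1 (fully open), set as the call begins (left out, the last holds). The fingers move at their own pace and stop on an object; "squeeze" is the grip in N (left out, the last holds). Time passes only in rows, so rows that repeat a pose let the fingers close. It gives the time, the measured TCP pose, the force and the opening at its end, in the units of the state.
- arm.observe(): the state, without advancing time (a new reading comes with each control period).
- arm.get_image(name): name is "scene" or "top" or "wrist"; returns a dict with "frame" (480x640x3 uint8, blue, green, red), "fx", "fy", "cx", "cy" (pixels), "D" ([k1, k2, p1, p2, k3] as OpenCV has them; the pictures are not rectified), "position" and "rotation" of the camera in the world. Camera axes: x right, y down, z forward; pixel columns grow to the right and rows downward; lengths in m; the calibration is good to about 2 mm. A picture is of the moment at which its call begins. There is no depth.
- arm.sign_off(): hands the job in, once; it reports no verdict.
Trained networks look in a picture, given as the dict that the camera call returned (one of the last four; its "shot" number tells which), for a name from the list of things; names that differ only in an ending like _2 or _b are one class to them, and where a whole thing is asked for, a point or a joint stands for the part that bears it (a point fixed in the world has none). Each returns a list of dicts, best first, with "score" (0 to 1); they miss things now and then, are a little off and sometimes report something else, mostly with a low value. They report only what shows in the picture. A call takes as long as a camera call. They do not tell look-alikes from the thing itself.
- arm.search_frame(picture, query): "at" ([column, row] in pixels, amid what is visible of it).
- arm.trace(picture, query): "pixels" (480x640 bool, what is visible of it) and "at" ([column, row] in pixels, amid what is visible of it).
The state is a dict: "clock": time; "joints": joint angles; "dq": joint speeds; "joint_efforts": joint torques, N m; "position": TCP position; "ee_rot": TCP orientation; "force": force on the tool from outside, world axes, zero at the start; "ft_torque": the same for the moment, N m; "width": opening from 0.0 (shut) to 1.0 (fully open).
Only numpy, scipy, OpenCV 4.12 (cv2) and the standard library are available. Lean on these libraries where they do the work, as an engineer would, in place of code of your own. Each camera call takes 0.05 s, during which the arm holds its last target.

## Working session

There is one attempt and no reset: what is moved stays moved. The work goes in short steps, Python scripts to look and compute and a tool call to move; the robot and the scene stay as the last step left them, time stands still between calls to the robot, and variables do not carry over. Pictures are saved under pics/ and viewed, and the job is handed in when it is done.

Besides the shell and the picture viewer there is one more tool, called as name([rows], argument=value, ...), one row to a line, values as JSON. servo_tool: Moves the arm, as the interface text tells. Its arguments: {"type":"object","properties":{"plan":{"type":"array","items":{"type":"array"}},"grip":{"type":"number"},"squeeze":{"type":"number"}},"required":["plan"]}

```bash
ls; mkdir -p pics
cat > h.py <<'E'
import numpy as np,cv2
from cell import arm
def K(p): return np.array([[p['fx'],0,p['cx']],[0,p['fy'],p['cy']],[0,0,1.]])
def ray(p,uv):
    n=cv2.undistortPoints(np.array([[uv]],float),K(p),np.array(p['D'],float))[0,0]
    R=np.array(p['rotation'],float)
    if R.shape!=(3,3): R=cv2.Rodrigues(R)[0]
    return np.array(p['position'],float),R@np.array([n[0],n[1],1])
def atz(p,uv,z):
    o,d=ray(p,uv); return o+d*(z-o[2])/d[2]
def tri(obs):
    A=np.zeros((3,3));b=np.zeros(3)
    for p,uv in obs:
        o,d=ray(p,uv);d=d/np.linalg.norm(d);M=np.eye(3)-np.outer(d,d);A+=M;b+=M@o
    return np.linalg.solve(A,b)
def proj(p,X):
    R=np.array(p['rotation'],float)
    if R.shape!=(3,3): R=cv2.Rodrigues(R)[0]
    X=np.atleast_2d(X); t=-R.T@np.array(p['position'])
    return cv2.projectPoints(X.astype(float),cv2.Rodrigues(R.T)[0],t,K(p),np.array(p['D'],float))[0][:,0]
E
python3 - <<'E'
from h import *
np.set_printoptions(precision=4,suppress=True)
print(arm.observe())
for n in ['scene','top','wrist']:
    p=arm.get_image(n); cv2.imwrite(f'pics/{n}0.png',p['frame']); print(n,p['fx'],p['position'],p['rotation'])
    for q in ['switch_box','guard_lip','guard_hinge','toggle_tip','toggle','jar','beaker','weight','spatula','jar_lid','weigh_boat','wash_bottle']:
        print(q,[(np.round(r['at']).tolist(),round(r['score'],2)) for r in arm.search_frame(p,q)])
E
```

```text
pics
{'clock': 0.0, 'joints': array([ 1.1754,  0.4352,  0.025 ,  1.5741, -0.0116,  1.134 , -0.0751]), 'dq': array([ 0.0002, -0.0003, -0.0001, -0.0007,  0.0008,  0.0009, -0.0006]), 'joint_efforts': array([  0.0005, -66.7849,   0.9849, -31.4458,  -0.0605,   0.0429,
         0.0002]), 'position': array([ 0.1802, -0.5979,  0.2259]), 'ee_rot': array([ 2.0645,  0.3059, -2.0652]), 'force': array([0.3221, 0.0216, 0.0964]), 'ft_torque': array([ 0.0027,  0.0262, -0.0269]), 'width': 1.0001588499677923}
scene 544.3348252126284 [1.3439 0.254  0.7601] [-1.5214 -1.9142  0.912 ]
switch_box [([320.0, 277.0], 0.76), ([408.0, 189.0], 0.58)]
guard_lip [([412.0, 170.0], 0.87), ([319.0, 247.0], 0.85), ([239.0, 176.0], 0.73)]
guard_hinge [([414.0, 166.0], 0.89), ([240.0, 179.0], 0.73), ([320.0, 248.0], 0.58)]
toggle_tip []
toggle [([388.0, 276.0], 0.43)]
jar [([444.0, 278.0], 0.89)]
beaker [([388.0, 275.0], 0.59)]
weight [([243.0, 282.0], 0.65)]
spatula [([302.0, 337.0], 0.55)]
jar_lid [([323.0, 222.0], 0.58)]
weigh_boat [([204.0, 272.0], 0.8)]
wash_bottle [([439.0, 227.0], 0.7)]
top 561.0139917241414 [0.3059 0.0462 1.2985] [-2.1426  2.0846 -0.2219]
switch_box [([300.0, 225.0], 0.92), ([395.0, 309.0], 0.65)]
guard_lip [([298.0, 218.0], 0.71), ([398.0, 308.0], 0.7), ([225.0, 362.0], 0.66)]
guard_hinge [([403.0, 304.0], 0.94), ([301.0, 217.0], 0.88), ([225.0, 365.0], 0.85)]
toggle_tip []
toggle []
jar [([194.0, 233.0], 0.86)]
beaker [([245.0, 232.0], 0.61), ([401.0, 229.0], 0.34)]
weight [([356.0, 212.0], 0.51)]
spatula [([311.0, 176.0], 0.52), ([303.0, 219.0], 0.4)]
jar_lid [([308.0, 303.0], 0.94)]
weigh_boat [([400.0, 229.0], 0.94), ([300.0, 219.0], 0.18)]
wash_bottle [([199.0, 282.0], 0.79)]
wrist 376.3041446427595 [ 0.2513 -0.5772  0.3839] [ 2.3342 -1.7335 -0.2435]
switch_box []
guard_lip []
guard_hinge []
toggle_tip []
toggle []
jar []
beaker []
weight []
spatula []
jar_lid []
weigh_boat []
wash_bottle []
```

View pics/scene0.png

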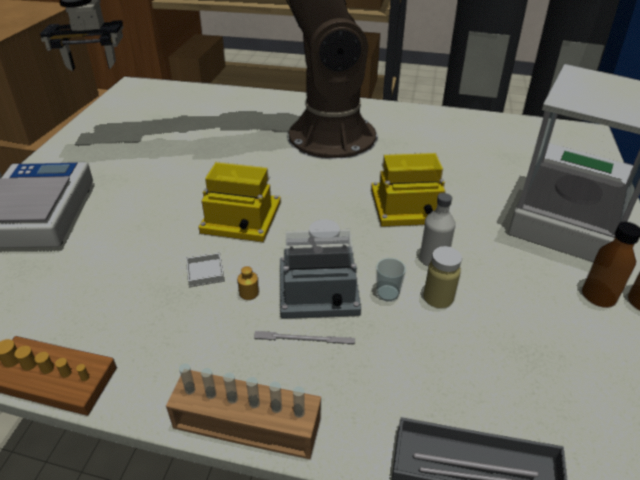

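View pics/top0.png

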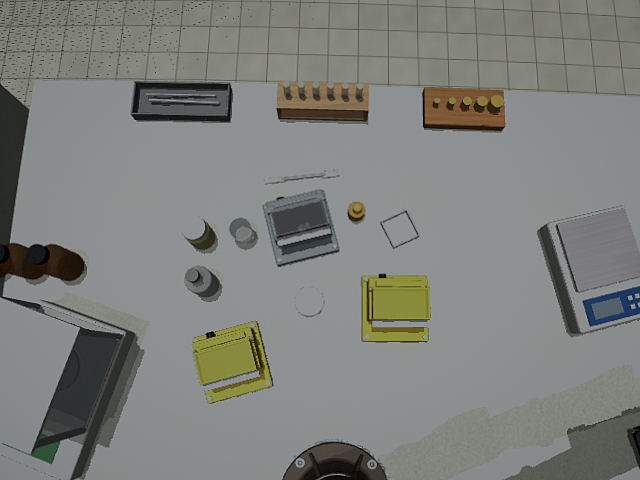

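The scene view shows the grey box at about (320,277). The top view shows it at about (300,225), turned slightly, with two yellow look-alikes nearer the robot, the lid in front, the weight to the right, and the beaker and jar to the left.

Run:
```python
import cv2
a=cv2.imread('pics/top0.png')[175:275,250:350]; cv2.imwrite('pics/top0z.png',cv2.resize(a,(600,600),interpolation=cv2.INTER_CUBIC))
a=cv2.imread('pics/scene0.png')[215:325,265:375]; cv2.imwrite('pics/scene0z.png',cv2.resize(a,(600,600),interpolation=cv2.INTER_CUBIC))
```

```text
(no output)
```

View pics/top0z.png

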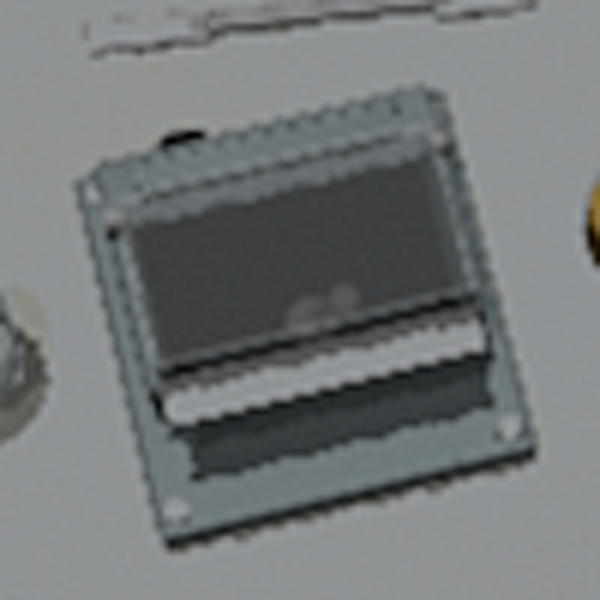

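View pics/scene0z.png

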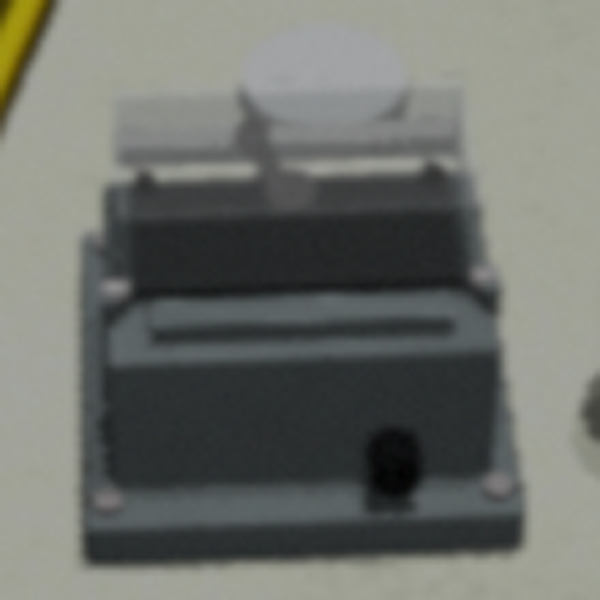

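```bash
cat > fit.py <<'E'
from h import *
from scipy.optimize import least_squares
np.set_printoptions(precision=4,suppress=True)
T=arm.get_image('top');S=arm.get_image('scene')
t=lambda u,v:(250+(u+.5)/6-.5,175+(v+.5)/6-.5)
k=600/110
s=lambda u,v:(265+(u+.5)/k-.5,215+(v+.5)/k-.5)
obs=[(T,t(168,546),(-70,75,0)),(T,t(533,457),(-70,-75,0)),(T,t(80,183),(80,75,22)),(T,t(432,88),(80,-75,22)),
(T,t(168,420),(-42,60,92)),(T,t(492,354),(-42,-60,92)),(S,s(85,562),(80,-75,0)),(S,s(522,548),(80,75,0)),(S,s(85,530),(80,-75,22)),(S,s(522,512),(80,75,22))]
def W(q,P):
    c,s_=np.cos(q[2]),np.sin(q[2]);P=np.atleast_2d(P)/1000.
    return np.c_[q[0]+c*P[:,0]-s_*P[:,1],q[1]+s_*P[:,0]+c*P[:,1],P[:,2]]
def f(q): return np.concatenate([proj(p,W(q,P))[0]-uv for p,uv,P in obs])
r=least_squares(f,[0.5,0.1,0.2],loss='soft_l1')
q=r.x;print(q,np.degrees(q[2]));print(f(q).reshape(-1,2))
def box(x0,x1,y0,y1,z0,z1): return [(a,b,c) for a in(x0,x1) for b in(y0,y1) for c in(z0,z1)]
for nm,p,(u0,v0,n) in (('t',T,(250,175,100)),('s',S,(265,215,110))):
    K6=600/n; im=cv2.resize(p['frame'][v0:v0+n,u0:u0+n],(600,600),interpolation=cv2.INTER_CUBIC)
    for B,c in ((box(-70,80,-75,75,0,22),(0,255,0)),(box(-26,65,-65,65,22,84),(255,0,0)),(box(-42,-24,-60,60,90.5,93.5),(0,0,255)),(box(-27,39,-60,60,91,125),(255,0,255))):
        uv=(proj(p,W(q,B))-[u0,v0]+.5)*K6-.5
        for i in range(8):
            for j in (1,2,4):
                if not i&j: cv2.line(im,tuple(map(int,uv[i].round())),tuple(map(int,uv[i|j].round())),c,1)
    cv2.imwrite(f'pics/fit_{nm}.png',im)
for nm,P in dict(o=(0,0,0),lip=(-42,0,92),tipoff=(-15,-15,110)).items(): print(nm,W(q,P)[0])
for n,uvs,uvt,z in (('jar',(444,278),(194,233),.055),('lid',(323,222),(308,303),.014),('weight',(243,282),(356,212),.033),('beaker',(388,275),(245,232),.035),('bottle',(439,227),(199,282),.08),('boat',(204,272),(400,229),.009),('yR',0,(395,309),.06),('yL',0,(230,362),.06)):
    a=atz(T,uvt,z); print(n,a[:2], (atz(S,uvs,z)[:2] if uvs else ''))
E
python3 fit.py
```

```text
[0.6013 0.0925 0.281 ] 16.10059758733286
[[-0.4165  1.2392]
 [ 0.6101  0.3246]
 [-1.4056 -0.6175]
 [ 1.4709 -0.062 ]
 [ 0.2976  1.63  ]
 [-0.7959 -0.7351]
 [-0.3969  1.8021]
 [ 0.1284  0.8972]
 [-0.8954 -0.4085]
 [ 0.7924 -0.5871]]
o [0.6013 0.0925 0.    ]
lip [0.5609 0.0809 0.092 ]
tipoff [0.591  0.0739 0.11  ]
jar [0.5769 0.3339] [0.5799 0.329 ]
lid [0.4292 0.0701] [0.4135 0.0634]
weight [ 0.6423 -0.0356] [ 0.6516 -0.0419]
beaker [0.5869 0.2203] [0.5734 0.225 ]
bottle [0.4619 0.3092] [0.4603 0.3104]
boat [ 0.6102 -0.1418] [ 0.6191 -0.1376]
yR [ 0.4166 -0.1231] 
yL [0.2918 0.2344]
```

View pics/fit_t.png

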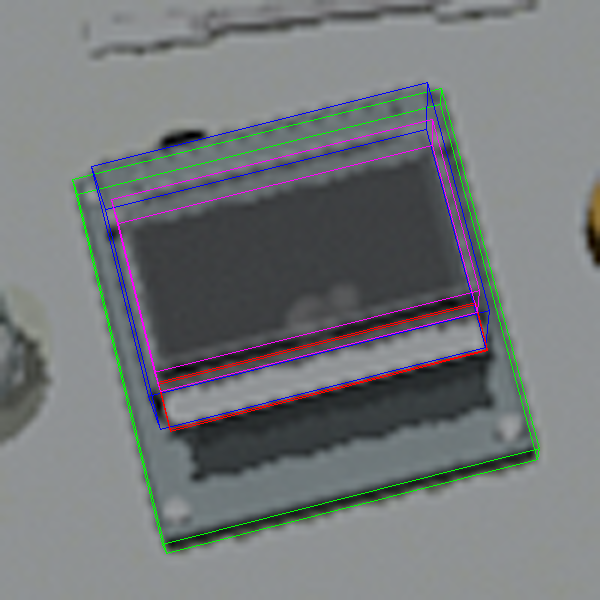

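View pics/fit_s.png

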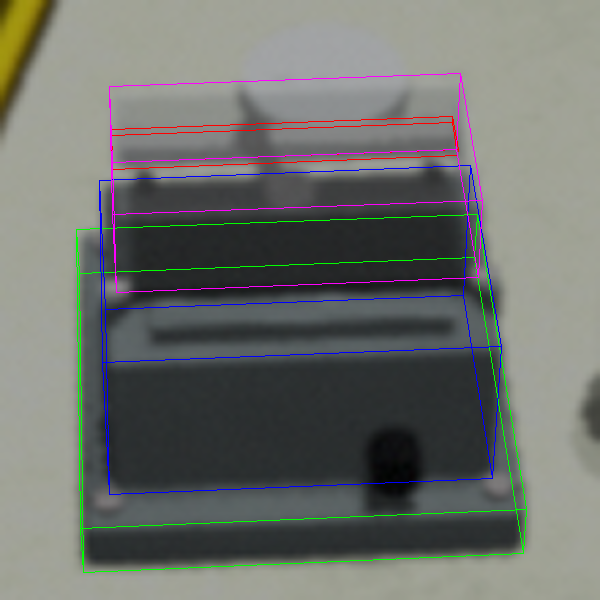

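```bash
cat >> h.py <<'E'
def Rm(v): return cv2.Rodrigues(np.array(v,float))[0]
def log():
    import json
    s=arm.observe(); d={k:np.asarray(s[k]).tolist() for k in s}
    L=open('log.jsonl','a'); L.write(json.dumps(d)+'\n'); return s
E
python3 - <<'E'
from h import *
np.set_printoptions(precision=4,suppress=True)
s=log(); print(Rm(s['ee_rot']))
p=arm.get_image('wrist'); R=Rm(s['ee_rot'])
print('cam in tool',R.T@(p['position']-s['position']), R.T@Rm(p['rotation']))
E
```

```text
[[-0.      0.2885 -0.9575]
 [-0.     -0.9575 -0.2885]
 [-1.      0.      0.    ]]
cam in tool [-0.1572  0.0002 -0.074 ] [[-0.     -0.2755  0.9613]
 [ 1.      0.0005  0.0002]
 [-0.0006  0.9613  0.2755]]
```

View pics/wrist0.png

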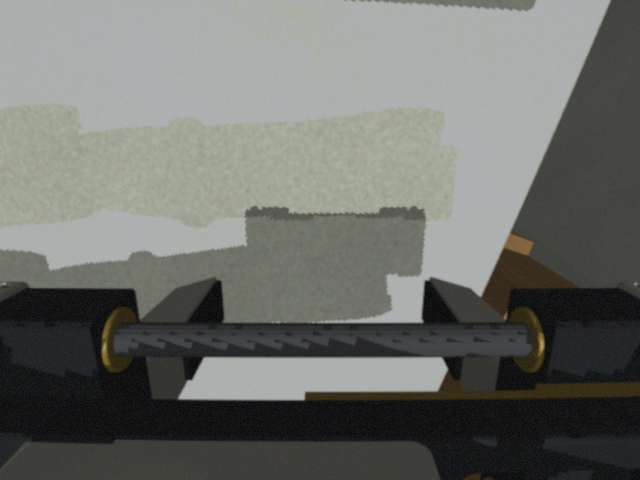

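The wrist view shows only bench and shadow, with the open jaws at rows 280–390. The jaw axis already lies close to the box's y, so I'll move in first while keeping this orientation.

servo_tool([
  [[0,2,4],[0,0,0]],
  [[1,5,8],[0,0,0]],
  [[2,9,11],[0,0,0]],
  [[3,13,14],[0,0,0]],
  [[4,18,16],[0,0,0]],
  [[5,22,18],[0,0,0]],
  [[6,26,18],[0,0,0]],
  [[8,30,18],[0,0,0]],
  [[9,34,18],[0,0,0]],
  [[10,38,18],[0,0,0]],
  [[10,38,18],[0,0,0]],
  [[10,38,18],[0,0,0]],
], grip=0)

```text
clock: 3.3
position: [0.2804, -0.2181, 0.4071]
ee_rot: [2.063, 0.305, -2.062]
force: [-0.4, -1.0, 0.1]
width: 0.022
```

Run:
```python
from h import *
np.set_printoptions(precision=4,suppress=True)
s=log();print({k:s[k] for k in ('clock','joints','position','ee_rot','width')})
```

```text
{'clock': 3.3, 'joints': array([ 0.8207, -0.1164, -0.2656,  1.7978, -0.0299,  1.455 , -0.7161]), 'position': array([ 0.2804, -0.2181,  0.4071]), 'ee_rot': array([ 2.0629,  0.3045, -2.0622]), 'width': 0.022174064119041395}
```

```bash
cat > kin.py <<'E'
from h import *
import itertools,json
from scipy.optimize import least_squares
from scipy.spatial.transform import Rotation as Ro
def rz(a): c,s=np.cos(a),np.sin(a); return np.array([[c,-s,0],[s,c,0],[0,0,1]])
def ry(a): c,s=np.cos(a),np.sin(a); return np.array([[c,0,s],[0,1,0],[-s,0,c]])
TC=np.array([[0,0,1],[0,1,0],[-1,0,0.]]).T  # columns: tool axes in flange
def fk(q,sg,P):
    d1,L1,L2,Lt,a,c,x1,x2,y0,x3=P
    R=rz(sg[0]*q[0]+a); p=R@np.array([x3,y0,d1])
    R=R@ry(q[1]); p=p+R@np.array([0,0,L1]); R=R@rz(sg[1]*q[2]); p=p+R@np.array([x1,0,0])
    R=R@ry(q[3]); p=p+R@np.array([x2,0,L2]); R=R@rz(sg[2]*q[4]); R=R@ry(q[5])@rz(sg[3]*q[6]+c); p=p+R@np.array([0,0,Lt])
    # tool: x = flange z
    return p, R@np.array([[0,0,1],[0,1,0],[-1,0,0]]).T.T if 0 else R@np.array([[0,0,-1],[0,1,0],[1,0,0]])
def data(): return [json.loads(l) for l in open('log.jsonl')]
def res(P,sg,D):
    o=[]
    for d in D:
        p,R=fk(d['joints'],sg,P); o+=list(p-d['position']); o+=list(Ro.from_matrix(R.T@Rm(d['ee_rot'])).as_rotvec())
    return np.array(o)
def fit(D,reg=1e-3):
    best=[]
    for sg in itertools.product((1,-1),repeat=4):
        for a0 in (0,1.57,-1.57,3.14):
          for c0 in (0,1.57,-1.57,3.14):
            P0=np.array([.33,.4,.4,.25,a0,c0,0,0,0,0])
            w=reg*np.array([1,1,1,1,0,0,1,1,1,1])
            r=least_squares(lambda P:np.r_[res(P,sg,D),w*(P-P0)],P0)
            best.append((np.linalg.norm(res(r.x,sg,D)),sg,r.x))
    best.sort(key=lambda b:b[0]); return best
E
python3 - <<'E'
from kin import *
np.set_printoptions(precision=4,suppress=True)
for b in fit(data())[:12]: print(b)
E
```

```text
(np.float64(2.1079687298790427e-06), (-1, -1, -1, -1), array([ 0.2367,  0.5235,  0.4165,  0.3428,  0.0015,  1.5723,  0.006 ,
       -0.0405, -0.0544,  0.0014]))
(np.float64(2.1086259115750957e-06), (-1, -1, -1, -1), array([ 0.2367,  0.5235,  0.4165,  0.3428,  0.0015,  1.5723,  0.006 ,
       -0.0405, -0.0544,  0.0014]))
(np.float64(2.108648721132412e-06), (-1, -1, -1, -1), array([ 0.2367,  0.5235,  0.4165,  0.3428,  0.0015, -4.7109,  0.006 ,
       -0.0405, -0.0544,  0.0014]))
(np.float64(2.108653428067084e-06), (-1, -1, -1, -1), array([ 0.2367,  0.5235,  0.4165,  0.3428,  0.0015,  1.5723,  0.006 ,
       -0.0405, -0.0544,  0.0014]))
(np.float64(2.1086586328380337e-06), (-1, -1, -1, -1), array([ 0.2367,  0.5235,  0.4165,  0.3428,  0.0015, -4.7109,  0.006 ,
       -0.0405, -0.0544,  0.0014]))
(np.float64(2.1086588937088417e-06), (-1, -1, -1, -1), array([ 0.2367,  0.5235,  0.4165,  0.3428,  0.0015, -4.7109,  0.006 ,
       -0.0405, -0.0544,  0.0014]))
(np.float64(2.1086759862298176e-06), (-1, -1, -1, -1), array([ 0.2367,  0.5235,  0.4165,  0.3428,  0.0015,  1.5723,  0.006 ,
       -0.0405, -0.0544,  0.0014]))
(np.float64(2.1087008349332576e-06), (-1, -1, -1, -1), array([ 0.2367,  0.5235,  0.4165,  0.3428,  0.0015,  1.5723,  0.006 ,
       -0.0405, -0.0544,  0.0014]))
(np.float64(2.1087758217619653e-06), (-1, -1, -1, -1), array([ 0.2367,  0.5235,  0.4165,  0.3428,  0.0015,  1.5723,  0.006 ,
       -0.0405, -0.0544,  0.0014]))
(np.float64(2.1087907126069315e-06), (-1, -1, -1, -1), array([ 0.2367,  0.5235,  0.4165,  0.3428,  0.0015,  1.5723,  0.006 ,
       -0.0405, -0.0544,  0.0014]))
(np.float64(2.108812032091211e-06), (-1, -1, -1, -1), array([ 0.2367,  0.5235,  0.4165,  0.3428,  0.0015,  1.5723,  0.006 ,
       -0.0405, -0.0544,  0.0014]))
(np.float64(2.1088380458183692e-06), (-1, -1, -1, -1), array([ 0.2367,  0.5235,  0.4165,  0.3428,  0.0015,  1.5723,  0.006 ,
       -0.0405, -0.0544,  0.0014]))
```

servo_tool([
  [[2,3,0],[8,0,0]],
  [[4,6,-1],[16,0,0]],
  [[6,9,-2],[24,0,0]],
  [[6,9,-2],[24,0,0]],
  [[6,9,-2],[24,0,0]],
])

```text
clock: 3.8
position: [0.34, -0.1299, 0.3864]
ee_rot: [-2.157, -0.75, 2.027]
force: [-0.3, 0.7, 0.6]
width: 0.005
```

Run:
```python
from h import *
np.set_printoptions(precision=4,suppress=True)
s=log();print({k:s[k] for k in ('clock','joints','position','ee_rot','width')})
```

```text
{'clock': 3.8, 'joints': array([ 0.8072,  0.0567, -0.2527,  1.76  , -0.3373,  1.5558, -0.681 ]), 'position': array([ 0.34  , -0.1299,  0.3864]), 'ee_rot': array([-2.1569, -0.7502,  2.0272]), 'width': 0.004750362695546958}
```

servo_tool([
  [[2,2,1],[0,-8,0]],
  [[4,4,2],[0,-16,0]],
  [[5,6,3],[0,-24,6]],
  [[6,6,3],[0,-24,12]],
  [[6,6,3],[0,-24,12]],
  [[6,6,3],[0,-24,12]],
])

```text
clock: 4.4
position: [0.3997, -0.0707, 0.4168]
ee_rot: [2.394, 0.957, -1.51]
force: [-0.8, -0.1, -0.6]
width: 0.007
```

Run:
```python
from h import *
np.set_printoptions(precision=4,suppress=True)
s=log();print({k:s[k] for k in ('clock','joints','position','ee_rot','width')})
from kin import *
D=data()
sg=(-1,)*4
def fk2(q,P):
    # offsets xyz at each link
    o=np.array(P[:18]).reshape(6,3)
    R=rz(-q[0]); p=R@o[0]
    R=R@ry(q[1]);p=p+R@o[1]; R=R@rz(-q[2]); R=R@ry(q[3]);p=p+R@o[2]; R=R@rz(-q[4]);p=p+R@o[3]; R=R@ry(q[5]); p=p+R@o[4]; R=R@rz(-q[6]+np.pi/2);p=p+R@o[5]
    return p,R@np.array([[0,0,-1],[0,1,0],[1,0,0]])
P0=np.zeros(18);P0[2]=.24;P0[5]=.5;P0[8]=.42;P0[17]=.34
def rr(P):
    out=[]
    for d in D:
        p,R=fk2(d['joints'],P); out+=list(p-d['position'])
    return np.array(out)
for d in D:
    p,R=fk2(d['joints'],P0); print('rot err deg',np.degrees(Ro.from_matrix(R.T@Rm(d['ee_rot'])).as_rotvec()))
r=least_squares(lambda P:np.r_[rr(P),1e-3*(P-P0)],P0); print(r.x.reshape(6,3),rr(r.x)*1000)
b=fit(D)[0];print(b)
```

```text
{'clock': 4.4, 'joints': array([ 0.8044, -0.069 , -0.2555,  1.8625, -0.5782,  1.3617, -0.303 ]), 'position': array([ 0.3997, -0.0707,  0.4168]), 'ee_rot': array([ 2.394 ,  0.9572, -1.5098]), 'width': 0.006896499461612898}
rot err deg [-0. -0.  0.]
rot err deg [-0. -0.  0.]
rot err deg [0. 0. 0.]
rot err deg [0. 0. 0.]
[[ 0.0022 -0.0227  0.264 ]
 [ 0.0046 -0.0227  0.5427]
 [-0.0227 -0.0057  0.4187]
 [-0.0029 -0.0033 -0.0013]
 [-0.0021 -0.0033  0.0171]
 [ 0.0039 -0.0041  0.3571]] [-0.      0.0001  0.     -0.0001  0.0001  0.      0.0001 -0.0001 -0.
  0.0001 -0.0001 -0.    ]
(np.float64(0.000936007798840495), (-1, -1, -1, -1), array([ 0.2786,  0.547 ,  0.4281,  0.3692, -0.0001,  1.5707,  0.0017,
       -0.0032, -0.0532,  0.001 ]))
```

```bash
cat > kin2.py <<'E'
from kin import *
np.set_printoptions(precision=3,suppress=True,linewidth=140)
lo=np.array([-2.62,-.44,-1.27,.08,-1.32,.12,-2.74]);hi=np.array([2.62,2.09,1.32,2.57,4.46,2,2.74])
def fk2(q,P):
    o=np.array(P[:18]).reshape(6,3)
    R=rz(-q[0]); p=R@o[0]
    R=R@ry(q[1]);p=p+R@o[1]; R=R@rz(-q[2]); R=R@ry(q[3]);p=p+R@o[2]; R=R@rz(-q[4]);p=p+R@o[3]; R=R@ry(q[5]); p=p+R@o[4]; R=R@rz(-q[6]+np.pi/2);p=p+R@o[5]
    return p,R@np.array([[0,0,-1],[0,1,0],[1,0,0]])
def calib():
    D=data();P0=np.zeros(18);P0[2]=.264;P0[4]=-.022;P0[1]=-.022;P0[5]=.54;P0[8]=.42;P0[17]=.36;P0[6]=-.02
    g=lambda P:np.concatenate([fk2(d['joints'],P)[0]-d['position'] for d in D])
    r=least_squares(lambda P:np.r_[g(P),1e-3*(P-P0)],P0); return r.x,np.abs(g(r.x)).max()
def toolR(yaw,b,roll=0):
    x=np.array([np.cos(b)*np.cos(yaw),np.cos(b)*np.sin(yaw),-np.sin(b)])
    y=np.array([np.sin(yaw),-np.cos(yaw),0]); return np.c_[x,y,np.cross(x,y)]
def ik(p,R,q0,P,m=.05,w=.0):
    def f(q):
        a,B=fk2(q,P); return np.r_[(a-p)*5,Ro.from_matrix(R.T@B).as_rotvec(),w*(q-q0)]
    r=least_squares(f,np.clip(q0,lo+m+1e-3,hi-m-1e-3),bounds=(lo+m,hi-m)); return r.x,np.linalg.norm(f(r.x)[:6])
E
python3 - <<'E'
from kin2 import *
P,e=calib();print(e)
rng=np.random.default_rng(0);q0=np.array(data()[-1]['joints'])
print(Rm(data()[-1]['ee_rot']))
for b in (25,30,40,45,50,60):
    best=[]
    for i in range(60):
        s=q0+rng.normal(0,.8,7) if i else q0; s=np.clip(s,lo,hi)
        if i%2: s[4]=rng.uniform(-1.3,4.4)
        q,r=ik(np.array([.58,.04,.075]),toolR(.27,np.radians(b)),s,P)
        if r<1e-3: best.append((np.abs(q-q0).max(),q))
    best.sort(key=lambda t:t[0]); print(b,len(best))
    for t in best[:4]: print(t)
E
```

```text
4.2202101202537534e-08
[[ 0.288  0.588 -0.756]
 [ 0.433 -0.784 -0.445]
 [-0.854 -0.199 -0.481]]
25 0
30 0
40 8
(np.float64(3.3111992804537453), array([ 0.733,  0.817, -1.014,  2.513,  2.733,  0.838,  2.479]))
(np.float64(3.396143693990589), array([ 0.668,  0.755, -0.912,  2.519,  2.818,  0.812,  2.353]))
(np.float64(3.407554596970795), array([ 0.659,  0.747, -0.898,  2.52 ,  2.829,  0.809,  2.337]))
(np.float64(3.4090497261844743), array([ 0.658,  0.746, -0.896,  2.52 ,  2.831,  0.808,  2.335]))
45 10
(np.float64(3.0634531710566693), array([ 0.783,  0.814, -1.12 ,  2.453,  2.485,  0.739,  2.687]))
(np.float64(3.0639635902993136), array([ 0.783,  0.814, -1.119,  2.453,  2.486,  0.739,  2.687]))
(np.float64(3.4288613212255954), array([ 0.534,  0.603, -0.738,  2.474,  2.851,  0.609,  2.201]))
(np.float64(3.4504827491641556), array([ 0.517,  0.594, -0.714,  2.476,  2.872,  0.606,  2.174]))
50 10
(np.float64(2.988083066229945), array([ 0.689,  0.668, -0.982,  2.398,  2.41 ,  0.539,  2.658]))
(np.float64(2.9926512467560524), array([ 0.704,  0.682, -1.006,  2.397,  2.385,  0.553,  2.69 ]))
(np.float64(2.992948923099504), array([ 0.705,  0.682, -1.007,  2.397,  2.385,  0.553,  2.69 ]))
(np.float64(3.193553688046627), array([ 0.564,  0.577, -0.797,  2.409,  2.615,  0.464,  2.406]))
60 10
(np.float64(4.739323795016195), array([-0.213,  0.376,  0.149,  2.34 ,  4.161,  0.17 ,  0.701]))
(np.float64(4.739366677778919), array([-0.213,  0.376,  0.149,  2.34 ,  4.161,  0.17 ,  0.7  ]))
(np.float64(4.739403807561401), array([-0.213,  0.376,  0.149,  2.34 ,  4.161,  0.17 ,  0.7  ]))
(np.float64(4.739431837434553), array([-0.213,  0.376,  0.149,  2.34 ,  4.161,  0.17 ,  0.7  ]))
```

```bash
cat > goal.py <<'E'
from kin2 import *
Q=np.array([.6013,.0925,.275])
def BW(P,q=Q):
    c,s=np.cos(q[2]),np.sin(q[2]);x,y,z=np.array(P)/1000.
    return np.array([q[0]+c*x-s*y,q[1]+s*x+c*y,z])
def tcp(U,b,q=Q): return BW((U[0]-9.5*np.sin(b),U[1],U[2]-9.5*np.cos(b)),q)
FL=np.diag([1,-1,-1.])
E
python3 - <<'E'
from goal import *
P,e=calib()
rng=np.random.default_rng(1);q0=np.array(data()[-1]['joints'])
for b in (40,45,50):
  for fl in (0,1):
    b_=np.radians(b);R=toolR(Q[2],b_)
    if fl: R=R@FL
    best=[]
    for i in range(40):
        s=np.clip(q0+rng.normal(0,.6,7),lo,hi);s[4]=rng.uniform(1.5,4.4)
        q,r=ik(tcp((-60,-45,78),b_),R,s,P,.05)
        if r<1e-3: best.append((np.abs(q-q0).sum(),q))
    best.sort(key=lambda t:t[0]);print(b,fl,len(best))
    for t in best[:1]+best[-1:]:
        q=t[1];print(t)
        for U in ((-30,-45,75),(-30,-45,110),(-8,-45,105),(-8,-5,105)):
            q,r=ik(tcp(U,b_),R,q,P,.03,.01);print('   ',r,q)
E
```

```text
40 0 0
40 1 0
45 0 29
(np.float64(9.142267759468403), array([ 0.836,  0.828, -1.151,  2.52 ,  2.517,  0.779,  2.68 ]))
    1.4529593740423107e-05 [ 0.789  0.842 -1.125  2.459  2.495  0.76   2.702]
    5.040788222032731e-05 [ 0.826  0.733 -1.154  2.438  2.429  0.649  2.71 ]
    1.3989047884797018e-05 [ 0.775  0.745 -1.113  2.397  2.43   0.642  2.71 ]
    3.731132078228781e-05 [ 0.673  0.742 -1.13   2.424  2.379  0.732  2.66 ]
(np.float64(9.147560654951086), array([ 0.837,  0.83 , -1.153,  2.52 ,  2.514,  0.78 ,  2.683]))
    1.4491565794503028e-05 [ 0.79   0.844 -1.127  2.458  2.493  0.762  2.705]
    5.136034745509371e-05 [ 0.826  0.733 -1.154  2.438  2.429  0.649  2.71 ]
    1.3990211199709295e-05 [ 0.775  0.745 -1.113  2.397  2.43   0.642  2.71 ]
    3.731132014699235e-05 [ 0.673  0.742 -1.13   2.424  2.379  0.732  2.66 ]
45 1 36
(np.float64(6.23943907563317), array([ 0.851,  0.87 , -1.22 ,  2.512,  2.439,  0.819, -0.383]))
    1.3794491879809131e-05 [ 0.806  0.884 -1.194  2.45   2.42   0.802 -0.359]
    5.099815676661166e-05 [ 0.847  0.782 -1.233  2.429  2.338  0.7   -0.334]
    8
[... 1502 characters left out ...]
164e-05 [ 0.756  0.765 -1.12   2.392  2.281  0.638 -0.315]
    6.442841841844726e-05 [ 0.784  0.654 -1.13   2.369  2.19   0.525 -0.272]
    1.4743598914721351e-05 [ 0.738  0.678 -1.099  2.327  2.175  0.531 -0.252]
    3.3322034195611854e-05 [ 0.648  0.679 -1.123  2.35   2.144  0.614 -0.313]
(np.float64(7.927150970938175), array([ 0.088,  0.408, -0.176,  2.52 ,  3.309,  0.47 , -1.521]))
    1.3314853713251906e-05 [ 0.062  0.438 -0.168  2.458  3.292  0.439 -1.519]
    5.4248723822703475e-05 [ 0.101  0.353 -0.211  2.429  3.323  0.325 -1.561]
    1.4471812716935997e-05 [ 0.074  0.385 -0.195  2.387  3.307  0.316 -1.552]
    0.00010909307451830642 [-0.087  0.368 -0.13   2.419  3.163  0.339 -1.51 ]
```

```bash
cat > path.py <<'E'
from goal import *
P,e=calib()
q0=np.array(data()[-1]['joints'])
b=np.radians(50);R=toolR(Q[2],b)@FL
g=np.array([.6,.5,-.75,2.4,2.6,.6,-.6])
g,r=ik(tcp((-100,-45,200),b),R,g,P,.05,.02);print(r,g)
def wrist(q):
    Pz=P.copy();Pz[15:18]=0;return fk2(q,Pz)[0]
N=60
ts=np.linspace(0,1,N+1);X=[fk2(q0+(g-q0)*t,P) for t in ts]
arc=[0]
for i in range(N):
    dr=Ro.from_matrix(X[i][1].T@X[i+1][1]).magnitude(); dp=np.linalg.norm(X[i+1][0]-X[i][0]); arc.append(arc[-1]+max(np.degrees(dr)/7.5,dp/.045))
print('rows',arc[-1])
for i in range(0,N+1,6):
    q=q0+(g-q0)*ts[i];print(round(ts[i],2),'row',round(arc[i],1),'tcp',X[i][0],'dir',X[i][1][:,0],'wr',wrist(q),q)
np.savez('path.npz',q0=q0,g=g,P=P)
E
python3 path.py
```

```text
0.04033683171389132 [ 1.057  0.27  -1.22   2.426  2.204  0.17  -0.379]
rows 25.288061333159288
0.0 row 0 tcp [ 0.4   -0.071  0.417] dir [ 0.288  0.433 -0.854] wr [ 0.294 -0.232  0.727] [ 0.804 -0.069 -0.255  1.862 -0.578  1.362 -0.303]
0.1 row 2.3 tcp [ 0.366 -0.13   0.34 ] dir [ 0.147  0.226 -0.963] wr [ 0.312 -0.216  0.691] [ 0.83  -0.035 -0.352  1.919 -0.3    1.243 -0.311]
0.2 row 4.6 tcp [ 0.344 -0.195  0.292] dir [ 0.048  0.    -0.999] wr [ 0.327 -0.199  0.657] [ 0.855 -0.001 -0.448  1.975 -0.022  1.123 -0.318]
0.3 row 6.9 tcp [ 0.343 -0.255  0.267] dir [ 0.021 -0.216 -0.976] wr [ 0.336 -0.179  0.625] [ 0.88   0.033 -0.545  2.032  0.256  1.004 -0.326]
0.4 row 9.2 tcp [ 0.366 -0.298  0.258] dir [ 0.073 -0.391 -0.917] wr [ 0.341 -0.159  0.594] [ 0.906  0.067 -0.641  2.088  0.535  0.885 -0.333]
0.5 row 11.7 tcp [ 0.411 -0.315  0.255] dir [ 0.195 -0.494 -0.847] wr [ 0.342 -0.137  0.566] [ 0.931  0.101 -0.738  2.144  0.813  0.766 -0.341]
0.6 row 14.3 tcp [ 0.465 -0.298  0.252] dir [ 0.355 -0.508 -0.785] wr [ 0.338 -0.114  0.541] [ 0.956  0.134 -0.834  2.201  1.091  0.647 -0.349]
0.7 row 16.9 tcp [ 0.515 -0.248  0.245] dir [ 0.515 -0.427 -0.743] wr [ 0.33  -0.092  0.518] [ 0.981  0.168 -0.931  2.257  1.369  0.528 -0.356]
0.8 row 19.7 tcp [ 0.546 -0.169  0.231] dir [ 0.633 -0.268 -0.727] wr [ 0.317 -0.07   0.498] [ 1.007  0.202 -1.027  2.313  1.647  0.408 -0.364]
0.9 row 22.5 tcp [ 0.546 -0.074  0.212] dir [ 0.679 -0.061 -0.732] wr [ 0.301 -0.049  0.481] [ 1.032  0.236 -1.124  2.37   1.925  0.289 -0.371]
1.0 row 25.3 tcp [0.512 0.022 0.19 ] dir [ 0.639  0.152 -0.754] wr [ 0.28  -0.031  0.467] [ 1.057  0.27  -1.22   2.426  2.204  0.17  -0.379]
```

```bash
cat > path.py <<'E'
from goal import *
P,e=calib()
q0=np.array(data()[-1]['joints'])
b=np.radians(47);R=toolR(Q[2],b)@FL
g=np.array([.65,.6,-.9,2.45,2.6,.65,-.6])
g,r=ik(tcp((-85,-45,85),b),R,g,P,.05,.02);print(r,g)
g1=g.copy();g1[1]-=.3
def wrist(q):
    Pz=P.copy();Pz[15:18]=0;return fk2(q,Pz)[0]
print('g tcp',fk2(g,P)[0],wrist(g))
N=60
ts=np.linspace(0,1,N+1);X=[fk2(q0+(g1-q0)*t,P) for t in ts]
arc=[0]
for i in range(N):
    dr=Ro.from_matrix(X[i][1].T@X[i+1][1]).magnitude(); dp=np.linalg.norm(X[i+1][0]-X[i][0]); arc.append(arc[-1]+max(np.degrees(dr)/7,dp/.04))
print('rows',arc[-1])
for i in range(0,N+1,6):
    q=q0+(g1-q0)*ts[i];print(round(ts[i],2),'row',round(arc[i],1),'tcp',X[i][0],'dir',X[i][1][:,0],'wr',wrist(q),q)
np.savez('path.npz',q0=q0,g=g,g1=g1,P=P)
E
python3 path.py
```

```text
0.017172521682219836 [ 0.89   0.775 -1.22   2.52   2.379  0.704 -0.375]
g tcp [0.527 0.024 0.079] [ 0.292 -0.042  0.351]
rows 28.757651582423684
0.0 row 0 tcp [ 0.4   -0.071  0.417] dir [ 0.288  0.433 -0.854] wr [ 0.294 -0.232  0.727] [ 0.804 -0.069 -0.255  1.862 -0.578  1.362 -0.303]
0.1 row 2.8 tcp [ 0.345 -0.118  0.329] dir [ 0.067  0.261 -0.963] wr [ 0.321 -0.217  0.68 ] [ 0.813 -0.015 -0.352  1.928 -0.282  1.296 -0.31 ]
0.2 row 5.5 tcp [ 0.3   -0.177  0.272] dir [-0.108  0.047 -0.993] wr [ 0.34  -0.198  0.635] [ 0.822  0.04  -0.448  1.994  0.013  1.23  -0.317]
0.3 row 8.1 tcp [ 0.279 -0.239  0.24 ] dir [-0.199 -0.184 -0.963] wr [ 0.353 -0.176  0.592] [ 0.83   0.094 -0.545  2.06   0.309  1.164 -0.325]
0.4 row 10.9 tcp [ 0.288 -0.295  0.224] dir [-0.186 -0.399 -0.898] wr [ 0.359 -0.152  0.553] [ 0.839  0.149 -0.641  2.125  0.605  1.098 -0.332]
0.5 row 13.7 tcp [ 0.328 -0.33   0.216] dir [-0.072 -0.562 -0.824] wr [ 0.358 -0.127  0.518] [ 0.847  0.203 -0.738  2.191  0.9    1.033 -0.339]
0.6 row 16.6 tcp [ 0.39  -0.333  0.208] dir [ 0.117 -0.639 -0.76 ] wr [ 0.351 -0.101  0.487] [ 0.856  0.257 -0.834  2.257  1.196  0.967 -0.346]
0.7 row 19.5 tcp [ 0.459 -0.299  0.199] dir [ 0.341 -0.611 -0.714] wr [ 0.338 -0.076  0.461] [ 0.865  0.312 -0.931  2.323  1.492  0.901 -0.353]
0.8 row 22.6 tcp [ 0.519 -0.228  0.189] dir [ 0.553 -0.476 -0.684] wr [ 0.32  -0.052  0.44 ] [ 0.873  0.366 -1.027  2.388  1.787  0.835 -0.361]
0.9 row 25.6 tcp [ 0.554 -0.127  0.181] dir [ 0.708 -0.252 -0.66 ] wr [ 0.297 -0.032  0.424] [ 0.882  0.421 -1.124  2.454  2.083  0.769 -0.368]
1.0 row 28.8 tcp [ 0.553 -0.009  0.179] dir [ 0.776  0.028 -0.631] wr [ 0.271 -0.015  0.411] [ 0.89   0.475 -1.22   2.52   2.379  0.704 -0.375]
```

```bash
cat > rows.py <<'E'
import sys
from goal import *
# emit next rows along joint path from current measured joints to g (given), n rows
def rows(q0,g,P,n=12,deg=7.5,mm=.042,lin=False):
    d=data()[-1];p0=np.array(d['position']);R0=Rm(d['ee_rot'])
    N=400;out=[];last=fk2(q0,P);a=0;prev=last
    for i in range(1,N+1):
        X=fk2(q0+(g-q0)*i/N,P)
        a+=max(np.degrees(Ro.from_matrix(prev[1].T@X[1]).magnitude())/deg,np.linalg.norm(X[0]-prev[0])/mm); prev=X
        if a>=len(out)+1 or i==N:
            out.append([np.round((X[0]-p0)*100,1).tolist(),np.round(np.degrees(Ro.from_matrix(X[1]@R0.T).as_rotvec())).tolist()]); 
            if len(out)==n: break
    print(out,'frac',i/N,X[0],(q0+(g-q0)*i/N))
E
python3 - <<'E'
from rows import *
z=np.load('path.npz');P,_=calib()
rows(np.array(data()[-1]['joints']),z['g1'],P)
E
```

```text
[[[-2.0, -1.6, -3.7], [-5.0, 4.0, 3.0]], [[-3.9, -3.3, -6.7], [-9.0, 8.0, 5.0]], [[-6.1, -5.4, -9.6], [-14.0, 12.0, 9.0]], [[-8.1, -7.8, -12.3], [-19.0, 16.0, 13.0]], [[-9.7, -10.3, -14.3], [-24.0, 19.0, 18.0]], [[-11.0, -12.8, -15.8], [-29.0, 21.0, 23.0]], [[-11.8, -15.3, -17.1], [-34.0, 23.0, 28.0]], [[-12.1, -17.8, -18.0], [-39.0, 25.0, 33.0]], [[-12.0, -20.1, -18.7], [-44.0, 26.0, 39.0]], [[-11.2, -22.2, -19.2], [-49.0, 26.0, 45.0]], [[-10.1, -23.8, -19.6], [-53.0, 26.0, 51.0]], [[-8.6, -25.1, -19.9], [-58.0, 25.0, 57.0]]] frac 0.47 [ 0.314 -0.322  0.218] [ 0.845  0.187 -0.709  2.172  0.811  1.052 -0.337]
```

servo_tool([
  [[-2.0,-1.6,-3.7],[-5,4,3]],
  [[-3.9,-3.3,-6.7],[-9,8,5]],
  [[-6.1,-5.4,-9.6],[-14,12,9]],
  [[-8.1,-7.8,-12.3],[-19,16,13]],
  [[-9.7,-10.3,-14.3],[-24,19,18]],
  [[-11.0,-12.8,-15.8],[-29,21,23]],
  [[-11.8,-15.3,-17.1],[-34,23,28]],
  [[-12.1,-17.8,-18.0],[-39,25,33]],
  [[-12.0,-20.1,-18.7],[-44,26,39]],
  [[-11.2,-22.2,-19.2],[-49,26,45]],
  [[-10.1,-23.8,-19.6],[-53,26,51]],
  [[-8.6,-25.1,-19.9],[-58,25,57]],
])

```text
clock: 5.6
position: [0.3141, -0.3231, 0.218]
ee_rot: [0.716, 0.883, -1.495]
force: [0.1, -1.1, 0.2]
width: 0.006
```

Run:
```python
from rows import *
s=log();print(s['clock'],s['joints'],s['position'],s['force'])
P,e=calib();print(e,P.reshape(6,3))
z=np.load('path.npz')
rows(np.array(s['joints']),z['g1'],P)
```

```text
5.6 [ 0.584  0.148 -0.416  2.19   0.77   1.002 -0.298] [ 0.314 -0.323  0.218] [ 0.099 -1.055  0.236]
6.343499097227756e-06 [[ 0.    -0.02   0.272]
 [ 0.001 -0.02   0.555]
 [-0.003 -0.012  0.424]
 [ 0.001 -0.     0.004]
 [-0.    -0.     0.005]
 [ 0.    -0.     0.365]]
[[[1.6, -0.9, -0.3], [-3.0, 1.0, 7.0]], [[3.6, -1.4, -0.7], [-5.0, 3.0, 14.0]], [[5.8, -1.4, -1.1], [-7.0, 3.0, 21.0]], [[8.1, -1.0, -1.5], [-9.0, 4.0, 28.0]], [[10.5, 0.0, -2.0], [-11.0, 4.0, 36.0]], [[12.9, 1.5, -2.5], [-12.0, 4.0, 43.0]], [[15.2, 3.4, -3.0], [-13.0, 4.0, 50.0]], [[17.3, 5.7, -3.4], [-14.0, 3.0, 58.0]], [[19.3, 8.6, -3.9], [-15.0, 2.0, 65.0]], [[21.0, 11.8, -4.2], [-16.0, 1.0, 73.0]], [[22.4, 15.4, -4.4], [-17.0, -1.0, 80.0]], [[23.3, 19.1, -4.5], [-18.0, -3.0, 87.0]]] frac 0.81 [ 0.548 -0.132  0.173] [ 0.832  0.413 -1.067  2.457  2.073  0.76  -0.36 ]
```

Run:
```python
from goal import *
P,e=calib();q0=np.array(data()[-1]['joints'])
rng=np.random.default_rng(1)
for b in (40,43,45,48,50):
  for U0 in ((-60,-45,78),(-85,-45,100),(-85,-45,130)):
    b_=np.radians(b);R=toolR(Q[2],b_)@FL;best=[]
    for i in range(12):
        s=np.clip(q0+rng.normal(0,.4,7),lo,hi);s[4]=rng.uniform(2,3.2)
        q,r=ik(tcp(U0,b_),R,s,P,.05)
        if r<1e-3: best.append((np.abs(q-q0).sum(),q))
    best.sort(key=lambda t:t[0]);print(b,U0,len(best),*best[:1],*best[-1:])
```

```text
40 (-60, -45, 78) 0
40 (-85, -45, 100) 0
40 (-85, -45, 130) 0
43 (-60, -45, 78) 0
43 (-85, -45, 100) 0
43 (-85, -45, 130) 0
45 (-60, -45, 78) 12 (np.float64(4.0301901540652505), array([ 0.844,  0.87 , -1.22 ,  2.507,  2.433,  0.82 , -0.382])) (np.float64(4.161073693465894), array([ 0.655,  0.672, -0.904,  2.52 ,  2.727,  0.688, -0.774]))
45 (-85, -45, 100) 0
45 (-85, -45, 130) 0
48 (-60, -45, 78) 12 (np.float64(3.8487441612937183), array([ 0.84 ,  0.824, -1.22 ,  2.471,  2.324,  0.744, -0.318])) (np.float64(4.392545393399639), array([ 0.447,  0.534, -0.629,  2.5  ,  2.91 ,  0.544, -1.048]))
48 (-85, -45, 100) 12 (np.float64(4.002118770379203), array([ 0.887,  0.708, -1.22 ,  2.509,  2.345,  0.65 , -0.388])) (np.float64(4.196305560003725), array([ 0.717,  0.549, -0.944,  2.52 ,  2.65 ,  0.528, -0.75 ]))
48 (-85, -45, 130) 12 (np.float64(4.0208563328469715), array([ 0.921,  0.577, -1.212,  2.483,  2.325,  0.506, -0.413])) (np.float64(4.810570664583061), array([ 0.415,  0.328, -0.529,  2.519,  3.142,  0.381, -1.325]))
50 (-60, -45, 78) 12 (np.float64(3.7424024557632527), array([ 0.798,  0.744, -1.146,  2.448,  2.308,  0.646, -0.35 ])) (np.float64(5.570286397200961), array([ 0.085,  0.443, -0.18 ,  2.506,  3.284,  0.489, -1.496]))
50 (-85, -45, 100) 12 (np.float64(3.845913396004746), array([ 0.881,  0.677, -1.212,  2.483,  2.264,  0.596, -0.33 ])) (np.float64(4.522003328019421), array([ 0.453,  0.418, -0.601,  2.514,  2.964,  0.417, -1.132]))
50 (-85, -45, 130) 12 (np.float64(3.830328415206589), array([ 0.903,  0.539, -1.185,  2.457,  2.242,  0.444, -0.353])) (np.float64(5.016716962992051), array([ 0.32 ,  0.296, -0.422,  2.499,  3.233,  0.313, -1.437]))
```

Run:
```python
from rows import *
P,e=calib();q0=np.array(data()[-1]['joints'])
b=np.radians(50);R=toolR(Q[2],b)@FL
g,r=ik(tcp((-80,-45,110),b),R,np.array([.6,.45,-.7,2.47,2.75,.45,-.95]),P,.05);print(r,g)
g1=g.copy();g1[1]-=.2;g1[5]=.6
np.savez('path.npz',g=g,g1=g1)
for t in np.linspace(0,1,7): print(fk2(q0+(g1-q0)*t,P)[0],fk2(q0+(g1-q0)*t,P)[1][:,0])
rows(q0,g1,P)
```

```text
1.5968602207075197e-12 [ 0.558  0.423 -0.732  2.487  2.814  0.382 -0.975]
[ 0.314 -0.323  0.218] [-0.113 -0.526 -0.843]
[ 0.374 -0.361  0.243] [ 0.071 -0.683 -0.727]
[ 0.45  -0.357  0.267] [ 0.305 -0.727 -0.615]
[ 0.526 -0.311  0.283] [ 0.542 -0.653 -0.528]
[ 0.583 -0.23   0.287] [ 0.736 -0.478 -0.479]
[ 0.609 -0.124  0.277] [ 0.85  -0.235 -0.471]
[ 0.597 -0.013  0.255] [ 0.865  0.031 -0.5  ]
[[[2.2, -2.0, 1.0], [-5.0, -1.0, 6.0]], [[4.9, -3.4, 2.0], [-9.0, -2.0, 12.0]], [[7.8, -4.1, 3.1], [-13.0, -3.0, 18.0]], [[11.0, -4.0, 4.1], [-17.0, -5.0, 24.0]], [[14.2, -3.2, 5.1], [-20.0, -6.0, 31.0]], [[17.3, -1.7, 5.8], [-22.0, -8.0, 38.0]], [[20.4, 0.5, 6.4], [-24.0, -10.0, 45.0]], [[23.0, 3.2, 6.8], [-26.0, -11.0, 52.0]], [[25.4, 6.5, 6.9], [-27.0, -13.0, 59.0]], [[27.3, 10.3, 6.9], [-27.0, -15.0, 67.0]], [[28.6, 14.3, 6.6], [-27.0, -16.0, 74.0]], [[29.3, 18.3, 6.1], [-27.0, -17.0, 81.0]]] frac 0.81 [ 0.607 -0.14   0.279] [ 0.563  0.209 -0.672  2.431  2.426  0.676 -0.847]
```

Clear path, and high enough. I'll continue.

servo_tool([
  [[2.2,-2.0,1.0],[-5,-1,6]],
  [[4.9,-3.4,2.0],[-9,-2,12]],
  [[7.8,-4.1,3.1],[-13,-3,18]],
  [[11.0,-4.0,4.1],[-17,-5,24]],
  [[14.2,-3.2,5.1],[-20,-6,31]],
  [[17.3,-1.7,5.8],[-22,-8,38]],
  [[20.4,0.5,6.4],[-24,-10,45]],
  [[23.0,3.2,6.8],[-26,-11,52]],
  [[25.4,6.5,6.9],[-27,-13,59]],
  [[27.3,10.3,6.9],[-27,-15,67]],
  [[28.6,14.3,6.6],[-27,-16,74]],
  [[29.3,18.3,6.1],[-27,-17,81]],
])

```text
clock: 6.8
position: [0.6075, -0.1392, 0.2797]
ee_rot: [-0.121, 0.517, -0.255]
force: [-0.0, 0.8, 1.3]
width: 0.004
```

Run:
```python
from rows import *
s=log();print(s['clock'],s['joints'],s['position'],s['force'])
P,e=calib();print(e)
q0=np.array(s['joints'])
z=np.load('path.npz')
b=np.radians(50);R=toolR(Q[2],b)@FL
g,r=ik(tcp((-80,-45,130),b),R,q0,P,.05);print(r,g)
for t in np.linspace(0,1,7): print(fk2(q0+(g-q0)*t,P)[0],fk2(q0+(g-q0)*t,P)[1][:,0])
rows(q0,g,P)
```

```text
6.8 [ 0.479  0.191 -0.58   2.434  2.441  0.657 -0.879] [ 0.607 -0.139  0.28 ] [-0.012  0.798  1.333]
1.3231509371769423e-06
5.319044594587502e-13 [ 0.689  0.401 -0.882  2.462  2.632  0.325 -0.793]
[ 0.607 -0.139  0.28 ] [ 0.839 -0.271 -0.472]
[ 0.602 -0.112  0.246] [ 0.819 -0.199 -0.538]
[ 0.593 -0.085  0.215] [ 0.792 -0.125 -0.598]
[ 0.581 -0.057  0.187] [ 0.757 -0.05  -0.651]
[ 0.566 -0.029  0.162] [ 0.716  0.025 -0.697]
[ 0.549 -0.002  0.141] [ 0.67   0.1   -0.736]
[0.53  0.025 0.124] [ 0.619  0.175 -0.766]
[[[-0.5, 2.6, -3.3], [1.0, 4.0, 4.0]], [[-1.4, 5.4, -6.4], [3.0, 8.0, 8.0]], [[-2.6, 8.2, -9.2], [4.0, 12.0, 13.0]], [[-4.2, 11.1, -11.8], [6.0, 16.0, 17.0]], [[-6.1, 14.1, -14.1], [8.0, 19.0, 22.0]], [[-7.8, 16.5, -15.6], [10.0, 22.0, 26.0]]] frac 1.0 [0.53  0.025 0.124] [ 0.689  0.401 -0.882  2.462  2.632  0.325 -0.793]
```

servo_tool([
  [[-0.5,2.6,-2.5],[1,4,4]],
  [[-1.8,5.4,-5.0],[3,8,8]],
  [[-3.4,8.2,-8.0],[4,12,13]],
  [[-5.0,11.1,-11.0],[6,16,17]],
  [[-6.5,14.1,-14.0],[8,19,22]],
  [[-7.8,16.5,-15.6],[10,22,26]],
  [[-7.8,16.5,-15.6],[10,22,26]],
])

```text
clock: 7.5
position: [0.5286, 0.0258, 0.1225]
ee_rot: [-0.112, 0.875, 0.265]
force: [-0.1, -0.1, 0.1]
width: 0.005
```

Run:
```python
from rows import *
s=log();print(s['clock'],s['joints'],s['position'],s['force'])
T=arm.get_image('top');S=arm.get_image('scene');Wi=arm.get_image('wrist')
cv2.imwrite('pics/t1.png',cv2.resize(T['frame'][130:330,180:440],(780,600),interpolation=cv2.INTER_CUBIC))
cv2.imwrite('pics/s1.png',cv2.resize(S['frame'][150:350,190:450],(780,600),interpolation=cv2.INTER_CUBIC))
cv2.imwrite('pics/w1.png',Wi['frame'])
```

```text
7.5 [ 0.616  0.372 -0.775  2.462  2.811  0.292 -0.979] [0.529 0.026 0.123] [-0.106 -0.102  0.099]
```

View pics/t1.png

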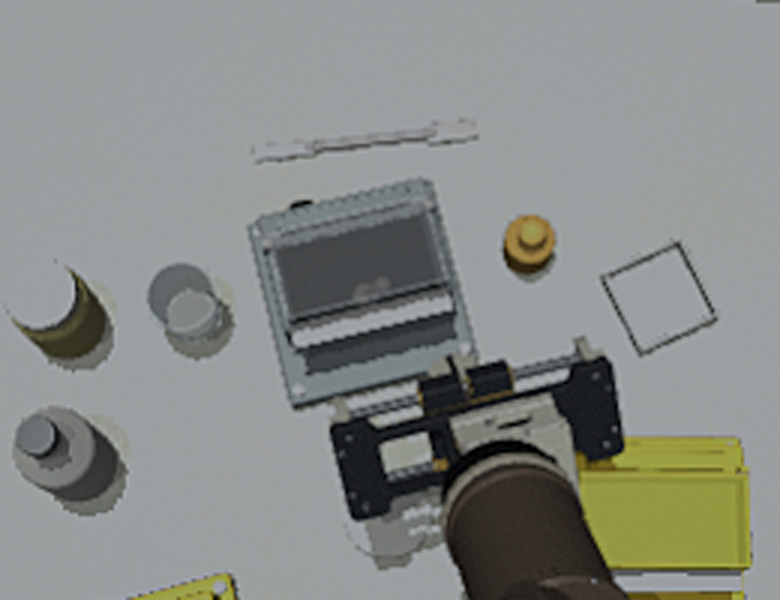

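View pics/s1.png

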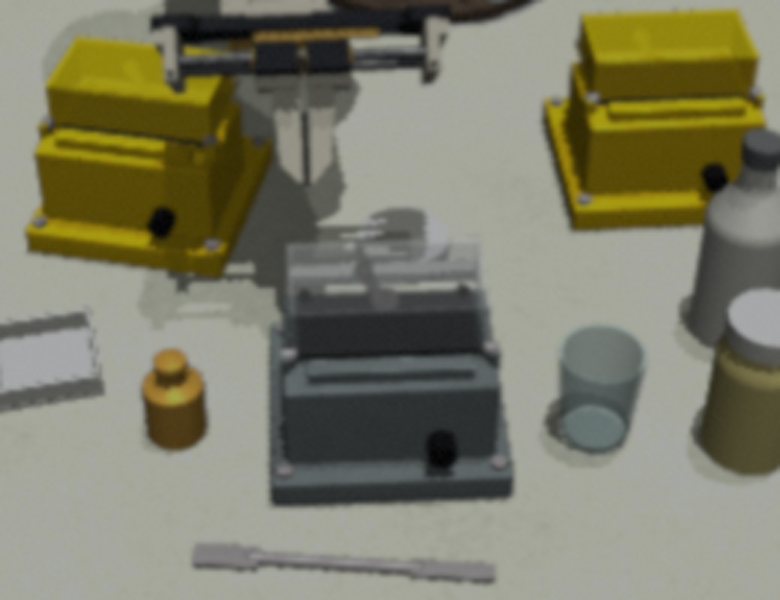

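View pics/w1.png

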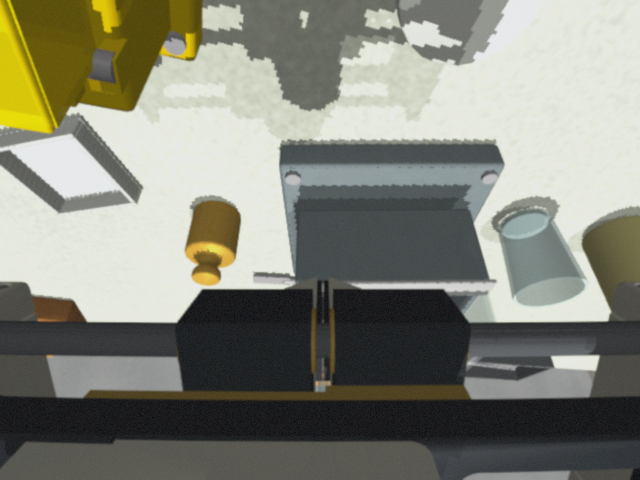

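Run:
```python
import cv2
a=cv2.imread('pics/w1.png')[130:310,270:510]; cv2.imwrite('pics/w1z.png',cv2.resize(a,(800,600),interpolation=cv2.INTER_CUBIC))
a=cv2.imread('pics/t1.png');
```

```text
(no output)
```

View pics/w1z.png

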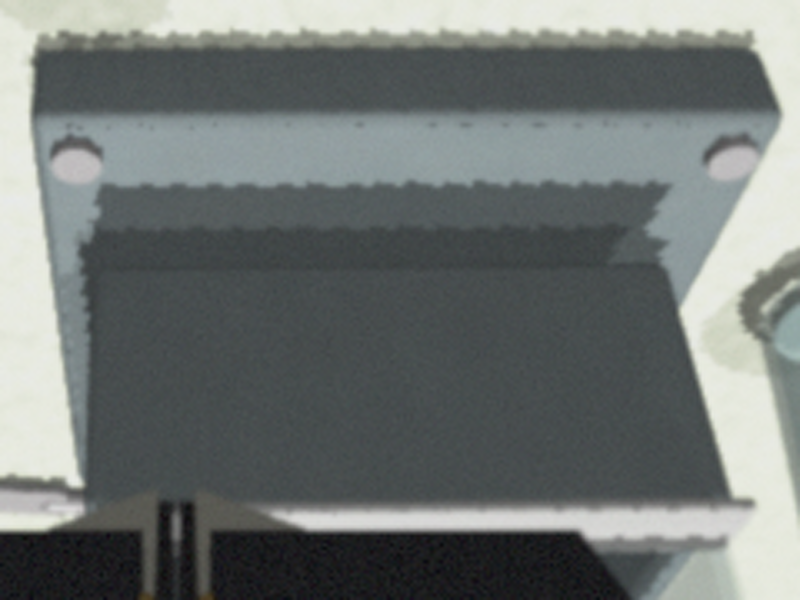

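```bash
cat > fit2.py <<'E'
from goal import *
T=arm.get_image('top');S=arm.get_image('scene');Wi=arm.get_image('wrist')
t=lambda u,v:(250+(u+.5)/6-.5,175+(v+.5)/6-.5)
k=600/110
s=lambda u,v:(265+(u+.5)/k-.5,215+(v+.5)/k-.5)
m=10/3
w=lambda u,v:(270+(u+.5)/m-.5,130+(v+.5)/m-.5)
oT=[(T,t(168,546),(-70,75,0)),(T,t(533,457),(-70,-75,0)),(T,t(80,183),(80,75,22)),(T,t(432,88),(80,-75,22)),
(T,t(168,420),(-42,60,92)),(T,t(492,354),(-42,-60,92))];oS=[(S,s(85,562),(80,-75,0)),(S,s(522,548),(80,75,0)),(S,s(85,530),(80,-75,22)),(S,s(522,512),(80,75,22))]
oW=[(Wi,w(38,47),(-70,-75,0)),(Wi,w(755,47),(-70,75,0)),(Wi,w(35,112),(-70,-75,22)),(Wi,w(780,114),(-70,75,22)),(Wi,w(92,267),(-26,-65,22)),(Wi,w(662,265),(-26,65,22)),(Wi,w(753,503),(-42,60,90.5))]
print('cam',Wi['position'])
for nm,obs in (('T',oT),('S',oS),('W',oW),('all',oT+oS+oW)):
    f=lambda q:np.concatenate([proj(p,BW(P,q))[0]-uv for p,uv,P in obs])
    r=least_squares(f,Q,loss='soft_l1',x_scale=[.01,.01,.01]);print(nm,r.x,np.sqrt(np.mean(f(r.x)**2)))
    if nm=='W': print(f(r.x).reshape(-1,2))
E
python3 fit2.py
```

```text
cam [ 0.378 -0.019  0.197]
T [0.602 0.092 0.275] 0.9172344273390128
S [0.6   0.093 0.274] 0.7953940157823852
W [0.602 0.093 0.27 ] 1.7771061770297154
[[-1.157 -0.301]
 [ 1.402  0.592]
 [-2.244  3.38 ]
 [ 2.938  3.451]
 [-0.577 -0.767]
 [ 1.506 -0.102]
 [-0.323 -0.406]]
all [0.602 0.093 0.273] 1.3552522861851206
```

```bash
sed -i 's/^Q=.*/Q=np.array([.602,.093,.272])/' goal.py
cat > wp.py <<'E'
from goal import *
P,_=calib()
b=np.radians(50);R=toolR(Q[2],b)@FL
def go(Us):
    s=log();p0=s['position'];R0=Rm(s['ee_rot']);q=s['joints']
    print('clock',s['clock'],'q',s['joints'],'F',s['force'],'tau',s['ft_torque'])
    c,sn=np.cos(Q[2]),np.sin(Q[2]);d=p0-np.r_[Q[:2],0];bx=np.array([c*d[0]+sn*d[1],-sn*d[0]+c*d[1],d[2]])*1000
    dx=R0[:,0];be=np.arcsin(-dx[2]);print('U now',bx+9.5*np.array([np.sin(be),0,np.cos(be)]),'pitch',np.degrees(be),'yaw',np.arctan2(dx[1],dx[0]))
    for U in Us:
        t=tcp(U,b);q,r=ik(t,R,q,P,.02,.02)
        print(U,[np.round((t-p0)*100,1).tolist(),np.round(np.degrees(Ro.from_matrix(R@R0.T).as_rotvec()),1).tolist()],'ik',round(r,4),q)
E
python3 - <<'E'
from wp import *
go([(-80,-45,110),(-65,-45,68),(-48,-45,68),(-31,-45,68),(-31,-45,105),(-5,-45,104),(-5,0,104)])
E
```

```text
clock 7.8 q [ 0.613  0.368 -0.773  2.462  2.808  0.294 -0.977] F [-0.209  0.317  0.155] tau [-0.119  0.551 -0.04 ]
U now [-80.215 -46.134 130.659] pitch 50.11385123855697 yaw 0.28409133702777084
(-80, -45, 110) [[-0.0, 0.1, -2.1], [-0.3, -0.2, -0.3]] ik 0.0001 [ 0.56   0.424 -0.742  2.487  2.79   0.385 -0.958]
(-65, -45, 68) [[1.4, 0.5, -6.3], [-0.3, -0.2, -0.3]] ik 0.0002 [ 0.489  0.559 -0.696  2.487  2.786  0.522 -0.926]
(-48, -45, 68) [[3.1, 1.0, -6.3], [-0.3, -0.2, -0.3]] ik 0.0001 [ 0.464  0.565 -0.68   2.451  2.768  0.501 -0.914]
(-31, -45, 68) [[4.7, 1.4, -6.3], [-0.3, -0.2, -0.3]] ik 0.0001 [ 0.438  0.571 -0.662  2.416  2.75   0.479 -0.902]
(-31, -45, 105) [[4.7, 1.4, -2.6], [-0.3, -0.2, -0.3]] ik 0.0001 [ 0.455  0.467 -0.667  2.393  2.723  0.359 -0.907]
(-5, -45, 104) [[7.2, 2.1, -2.7], [-0.3, -0.2, -0.3]] ik 0.0001 [ 0.404  0.485 -0.626  2.341  2.693  0.336 -0.884]
(-5, 0, 104) [[6.0, 6.5, -2.7], [-0.3, -0.2, -0.3]] ik 0.0003 [ 0.267  0.468 -0.604  2.368  2.579  0.393 -0.884]
```

servo_tool([
  [[0,0.1,-2.0],[0,0,0]],
  [[0.7,0.3,-4.2],[0,0,0]],
  [[1.4,0.5,-6.3],[0,0,0]],
  [[2.2,0.7,-6.3],[0,0,0]],
  [[3.1,1.0,-6.3],[0,0,0]],
  [[3.6,1.1,-6.3],[0,0,0]],
  [[4.2,1.3,-6.3],[0,0,0]],
  [[4.6,1.4,-6.3],[0,0,0]],
  [[4.6,1.4,-6.3],[0,0,0]],
])

```text
clock: 8.7
position: [0.577, 0.0391, 0.0624]
ee_rot: [-0.116, 0.868, 0.261]
force: [0.4, 0.2, -0.6]
width: 0.002
```

Run:
```python
from wp import *
go([(-31,-45,68),(-31,-45,105),(-5,-45,104)])
T=arm.get_image('top');S=arm.get_image('scene');Wi=arm.get_image('wrist')
a=cv2.resize(T['frame'][170:280,240:350],(400,400),interpolation=cv2.INTER_CUBIC)
c=cv2.resize(S['frame'][200:310,250:360],(400,400),interpolation=cv2.INTER_CUBIC)
cv2.imwrite('pics/ts2.png',np.hstack([a,c]));cv2.imwrite('pics/w2.png',Wi['frame'])
```

```text
clock 8.7 q [ 0.451  0.572 -0.668  2.413  2.762  0.469 -0.905] F [ 0.363  0.166 -0.568] tau [-0.088  0.613  0.025]
U now [-31.278 -45.195  68.541] pitch 50.026497991828876 yaw 0.28315121901371026
(-31, -45, 68) [[0.0, 0.0, -0.1], [-0.3, -0.1, -0.3]] ik 0.0 [ 0.438  0.571 -0.661  2.416  2.75   0.479 -0.903]
(-31, -45, 105) [[0.0, 0.0, 3.6], [-0.3, -0.1, -0.3]] ik 0.0001 [ 0.455  0.467 -0.666  2.393  2.724  0.359 -0.908]
(-5, -45, 104) [[2.5, 0.7, 3.5], [-0.3, -0.1, -0.3]] ik 0.0001 [ 0.403  0.485 -0.625  2.341  2.694  0.336 -0.885]
```

View pics/ts2.png

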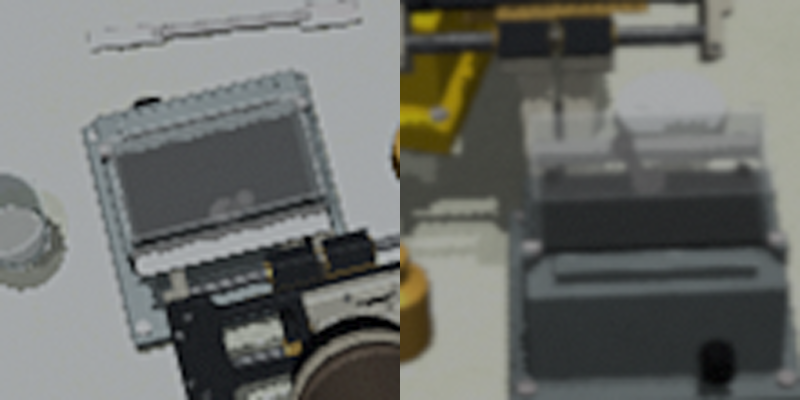

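View pics/w2.png

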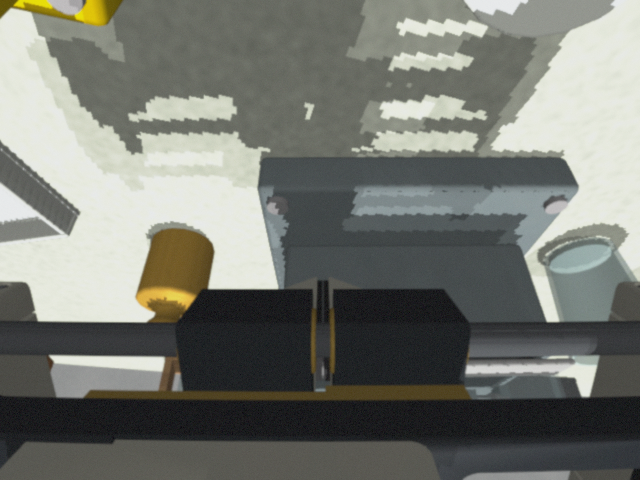

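Top and scene views show the fingertip under the lip's right half with the guard still shut, and no contact force. Lifting now.

servo_tool([
  [[0,0,0.8],[0,0,0]],
  [[0,0,1.6],[0,0,0]],
  [[0,0,2.4],[0,0,0]],
  [[0,0,3.2],[0,0,0]],
  [[0,0,3.8],[0,0,0]],
  [[0,0,3.8],[0,0,0]],
  [[0,0,3.8],[0,0,0]],
])

```text
clock: 9.55
position: [0.5759, 0.0388, 0.0999]
ee_rot: [-0.116, 0.869, 0.261]
force: [-0.0, 0.2, -0.9]
width: 0.003
```

```bash
cat > look.py <<'E'
import sys
from wp import *
n=sys.argv[1]
T=arm.get_image('top');S=arm.get_image('scene')
a=cv2.resize(T['frame'][170:280,240:350],(400,400),interpolation=cv2.INTER_CUBIC)
c=cv2.resize(S['frame'][200:310,250:360],(400,400),interpolation=cv2.INTER_CUBIC)
cv2.imwrite(f'pics/ts{n}.png',np.hstack([a,c]))
E
python3 -c "
from wp import *
go([(-31,-45,105),(-18,-45,105),(-5,-45,104)])"; python3 look.py 3
```

```text
clock 9.55 q [ 0.472  0.466 -0.676  2.391  2.735  0.346 -0.911] F [-0.046  0.215 -0.868] tau [-0.139  0.646  0.006]
U now [-32.421 -45.215 106.028] pitch 50.097830205668146 yaw 0.28319980931475214
(-31, -45, 105) [[0.1, 0.1, -0.1], [-0.3, -0.2, -0.3]] ik 0.0 [ 0.455  0.467 -0.667  2.393  2.723  0.359 -0.907]
(-18, -45, 105) [[1.4, 0.4, -0.1], [-0.3, -0.2, -0.3]] ik 0.0001 [ 0.429  0.475 -0.646  2.367  2.707  0.346 -0.896]
(-5, -45, 104) [[2.6, 0.8, -0.2], [-0.3, -0.2, -0.3]] ik 0.0001 [ 0.404  0.485 -0.626  2.341  2.693  0.336 -0.884]
```

View pics/ts3.png

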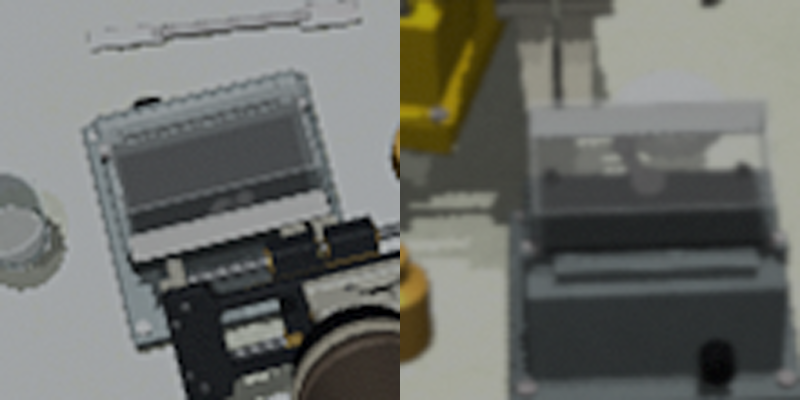

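The guard is up and resting on the finger (about 0.3 rad). The toggle still leans right, at about (650,175) in the scene panel. Moving in over the block.

servo_tool([
  [[0.5,0.1,0],[0,0,0]],
  [[1.0,0.2,0],[0,0,0]],
  [[1.5,0.4,-0.1],[0,0,0]],
  [[2.0,0.6,-0.1],[0,0,0]],
  [[2.6,0.7,-0.1],[0,0,0]],
  [[2.6,0.7,-0.1],[0,0,0]],
  [[2.6,0.7,-0.1],[0,0,0]],
])

```text
clock: 10.35
position: [0.6018, 0.046, 0.0984]
ee_rot: [-0.115, 0.87, 0.262]
force: [-0.8, 0.0, -1.4]
width: 0.006
```

```bash
python3 -c "
from wp import *
go([(-5,-45,104),(-5,-30,104),(-5,-12,104),(-5,-5,104)])"; python3 look.py 4
```

```text
clock 10.35 q [ 0.417  0.485 -0.633  2.337  2.704  0.323 -0.887] F [-0.753  0.001 -1.417] tau [-0.088  0.666  0.039]
U now [ -5.518 -45.219 104.49 ] pitch 50.138470234679595 yaw 0.28412875068857296
(-5, -45, 104) [[0.0, 0.0, -0.1], [-0.3, -0.2, -0.3]] ik 0.0 [ 0.403  0.485 -0.625  2.341  2.694  0.336 -0.885]
(-5, -30, 104) [[-0.4, 1.5, -0.1], [-0.3, -0.2, -0.3]] ik 0.0001 [ 0.357  0.478 -0.616  2.351  2.658  0.355 -0.887]
(-5, -12, 104) [[-0.8, 3.2, -0.1], [-0.3, -0.2, -0.3]] ik 0.0001 [ 0.302  0.471 -0.607  2.362  2.613  0.378 -0.888]
(-5, -5, 104) [[-1.0, 3.9, -0.1], [-0.3, -0.2, -0.3]] ik 0.0 [ 0.28   0.469 -0.603  2.366  2.595  0.386 -0.888]
```

View pics/ts4.png

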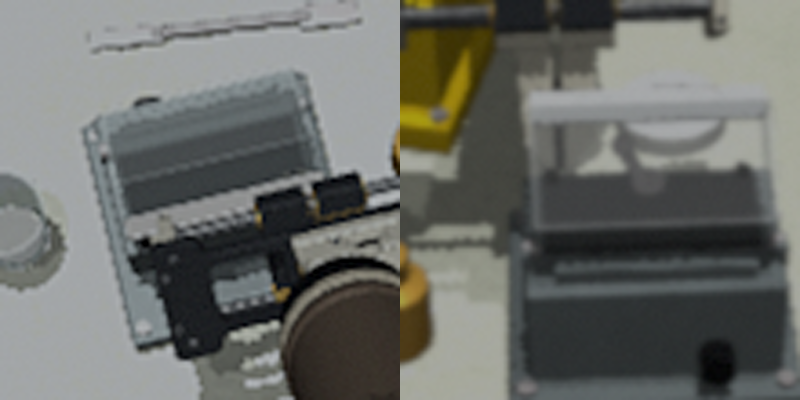

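Guard higher, finger just right of the toggle stem. Pushing left gently.

servo_tool([
  [[-0.1,0.4,0],[0,0,0]],
  [[-0.2,0.8,0],[0,0,0]],
  [[-0.3,1.2,0],[0,0,0]],
  [[-0.4,1.6,0],[0,0,0]],
  [[-0.5,2.0,0],[0,0,0]],
  [[-0.6,2.4,0],[0,0,0]],
  [[-0.7,2.8,0],[0,0,0]],
  [[-0.8,3.0,0],[0,0,0]],
  [[-0.8,3.0,0],[0,0,0]],
])

```text
clock: 11.35
position: [0.5931, 0.0767, 0.0982]
ee_rot: [-0.116, 0.871, 0.263]
force: [0.2, -0.8, 0.4]
width: 0.005
```

```bash
python3 -c "
from wp import *
go([(-5,-12,104),(-5,-5,104)])"; python3 look.py 5
```

```text
clock 11.35 q [ 0.32   0.471 -0.614  2.358  2.63   0.361 -0.892] F [ 0.224 -0.848  0.352] tau [-0.13   0.554  0.001]
U now [ -5.688 -13.288 104.237] pitch 50.18196763868056 yaw 0.28590227392869316
(-5, -12, 104) [[0.0, 0.1, -0.0], [-0.3, -0.3, -0.3]] ik 0.0 [ 0.301  0.471 -0.606  2.362  2.614  0.377 -0.89 ]
(-5, -5, 104) [[-0.2, 0.8, -0.0], [-0.3, -0.3, -0.3]] ik 0.0 [ 0.279  0.468 -0.602  2.366  2.596  0.386 -0.89 ]
```

View pics/ts5.png

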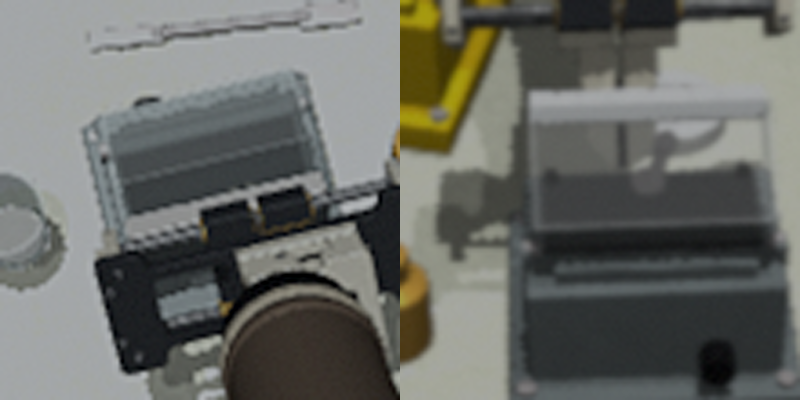

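The ball is now at about (665,145), just past upright. Pushing further, watching the force.

servo_tool([
  [[-0.1,0.3,0],[0,0,0]],
  [[-0.2,0.6,0],[0,0,0]],
  [[-0.2,0.9,0],[0,0,0]],
  [[-0.2,0.9,0],[0,0,0]],
])

```text
clock: 11.85
position: [0.5906, 0.0839, 0.0974]
ee_rot: [-0.115, 0.873, 0.26]
force: [-0.8, -7.0, 0.7]
width: 0.007
```

```bash
python3 -c "
from wp import *
go([(-5,-5,104),(-5,0,104)])"; python3 look.py 6
```

```text
clock 11.85 q [ 0.29   0.468 -0.606  2.363  2.605  0.373 -0.892] F [-0.78  -6.961  0.727] tau [-1.166  0.755 -0.817]
U now [ -6.119  -5.731 103.495] pitch 50.273182586906806 yaw 0.28200151573365173
(-5, -5, 104) [[0.1, 0.1, 0.0], [-0.3, -0.4, -0.2]] ik 0.0 [ 0.278  0.468 -0.601  2.366  2.597  0.386 -0.89 ]
(-5, 0, 104) [[-0.0, 0.6, 0.0], [-0.3, -0.4, -0.2]] ik 0.0 [ 0.263  0.467 -0.599  2.369  2.584  0.392 -0.89 ]
```

View pics/ts6.png

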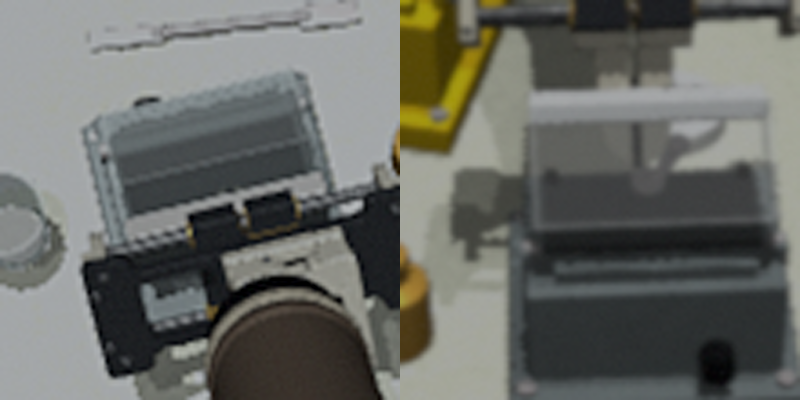

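7 N against the stop, and the ball has gone as far left as it started right. Backing off sideways, then drawing the finger out.

servo_tool([
  [[0.1,-0.4,0],[0,0,0]],
  [[0.1,-0.6,0],[0,0,0]],
  [[-0.7,-0.8,0],[0,0,0]],
  [[-1.5,-1.0,0],[0,0,0]],
  [[-2.3,-1.2,0],[0,0,0]],
  [[-3.0,-1.4,0],[0,0,0]],
  [[-3.8,-1.6,0],[0,0,0]],
  [[-4.6,-1.8,0],[0,0,0]],
  [[-5.4,-2.0,0.4],[0,0,0]],
  [[-6.2,-2.3,1.0],[0,0,0]],
  [[-6.8,-2.5,1.5],[0,0,0]],
  [[-6.8,-2.5,1.5],[0,0,0]],
])

```text
clock: 13.15
position: [0.5221, 0.0583, 0.1133]
ee_rot: [-0.116, 0.872, 0.259]
force: [0.6, 0.0, 0.5]
width: 0.007
```

```bash
python3 -c "
from wp import *
go([(-80,-20,130)])"; python3 look.py 7
```

```text
clock 13.15 q [ 0.448  0.376 -0.721  2.498  2.699  0.382 -0.974] F [0.574 0.014 0.518] tau [-0.149  0.593  0.005]
U now [-78.989 -11.952 119.364] pitch 50.235766755244626 yaw 0.2806415291442472
(-80, -20, 130) [[0.1, -0.8, 1.1], [-0.2, -0.3, -0.2]] ik 0.0001 [ 0.485  0.347 -0.73   2.488  2.718  0.343 -0.978]
```

View pics/ts7.png

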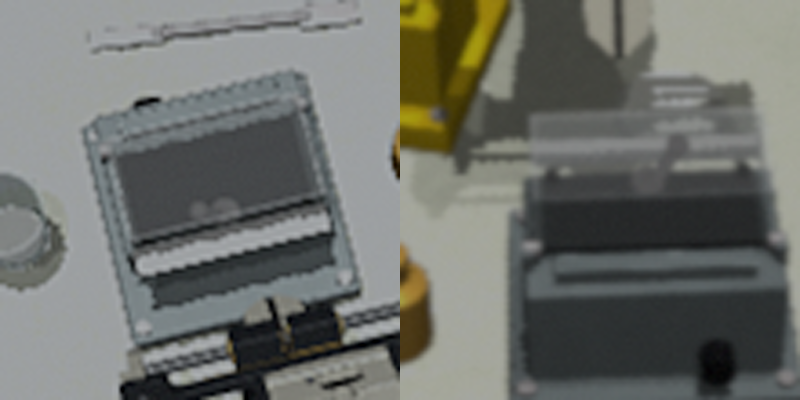

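Run:
```python
from wp import *
S=arm.get_image('scene');T=arm.get_image('top')
for n,p,u0,v0 in (('top',T,240,170),('scene',S,250,200)):
    for th in (0,.45,.7,.9):
        a=th-.45;uv=proj(p,BW((-15,35*np.sin(a),78+35*np.cos(a))))[0];print(n,th,np.round((uv-[u0,v0])*400/110+([0,0] if n=='top' else [400,0])))
for n in ('top0','scene0'):
    a=cv2.imread(f'pics/{n}.png').astype(int);b=(T if n=='top0' else S)['frame'].astype(int)
    d=(np.abs(a-b).max(2)>40).astype('uint8')*255
    cv2.imwrite(f'pics/d_{n}.png',d)
    o=np.hstack([cv2.resize(b.astype('uint8'),(400,300)),cv2.resize(cv2.merge([d]*3),(400,300))]);cv2.imwrite(f'pics/dd_{n}.png',o)
cv2.imwrite('pics/dd.png',np.vstack([cv2.imread('pics/dd_top0.png'),cv2.imread('pics/dd_scene0.png')]))
```

```text
top 0 [246. 197.]
top 0.45 [221. 202.]
top 0.7 [207. 205.]
top 0.9 [197. 209.]
scene 0 [616. 146.]
scene 0.45 [645. 140.]
scene 0.7 [662. 141.]
scene 0.9 [675. 144.]
```

View pics/dd.png

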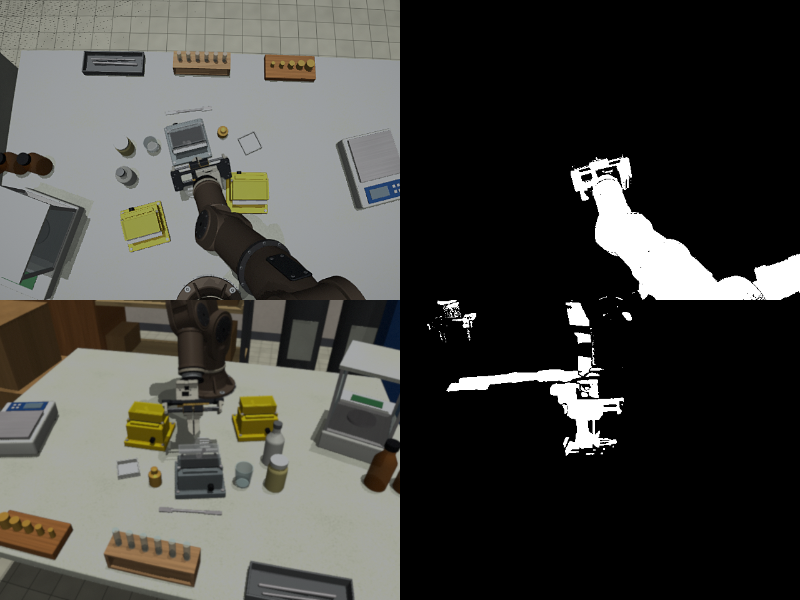

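The ball matches the prediction for 0.9 rad in both views. The difference images show only the arm and its shadow. Handing in.

```bash
python3 -c "
from h import *
print(arm.sign_off()); print(arm.observe()['clock'],arm.observe()['force'])"
```

```text
the job is handed in; nothing more can be done
None
the job is handed in; nothing more can be done
```

I lifted the guard with the closed fingertips from under its lip and pushed the toggle from right to left while the guard rested on the finger. I then drew the finger out and the guard dropped shut. The job was handed in at about 13 s of the 40 s.

- **Toggle:** in the last top and scene views the ball sits where it should for 0.9 rad, which is fully on. The push ended against its stop with about 7 N showing on the wrist.
- **Guard:** it looks fully shut in both views. This is by eye; I did not measure its angle.
- **Robot:** the finger had been drawn well clear of the box, and the last force reading was under 1 N in each axis.
- **Bystanders:** comparing the last pictures with the first showed changes only from the arm and its shadow. The jar lid could not be checked this way because the gripper hid it in the last pictures. The fingertip never came near it, and I felt no unexpected force.

The separate pose fits of the box agreed to about 2 mm and 0.005 rad, and no check disagreed.

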